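# Put a gem-tray set away in the shuttered stock case

## Robot

A 7-joint arm with a two-finger parallel gripper is mounted at the origin on the work surface. World frame = base frame: x ahead of the robot, y to its left, z up, the work surface at z = 0. Lengths are in m, angles in rad, forces in N, time in s.
With the tool pointing down it reaches from about 0.4 to 0.875 m from the base axis. Payload 4.4 kg.
Tool frame: the origin (TCP) lies at the very end of the fingers, on their centre line; the grasp point (between the pads) lies bot.grasp_offset behind it (bot.grasp_offset is the distance from the TCP to the grasp point, in m); z points along the fingers, y is the line along which they close (so a half turn about z gives the same grasp; the last joint's range is limited). The gripper opens to 85 mm and grips with 20 to 120 N. Pads are 22 mm wide; open, the fingers measure 114 mm over their backs; the gripper's body (76 mm by 85 mm) begins 54 mm behind the grasp point. The pads swing forward as they close: fully open they stand 13 mm farther back than shut.
Start: joints at [1.14, 0.628, 0.038, 1.517, -0.027, 0.996, -0.02], TCP at [0.232, -0.607, 0.231] pointing down, gripper open.
Joint ranges: [-3.06, 3.06], [-0.37, 2.12], [-1.25, 1.32], [0.18, 2.47], [-1.1, 4.24], [0.23, 1.98], [-2.94, 2.94]. Speed limits (rad/s): [2.57, 2.57, 3.14, 3.14, 3.14, 3.14, 3.14].

## Interface

Orientations are given as a unit quaternion [w, x, y, z].
In Python, from plant import bot gives the robot as it stands.
- The arm moves only by the shell command python3 -m crank 'ROWS'. ROWS is a JSON object of lists of equal length, an entry for each row: "travel": the shift along the tool's x, y, z in mm, a list of three; "twist": the turn about the tool's z in degrees; "claw": the opening, from 0 (shut) to 1 (fully open). A call has 1 to 10 rows; each row shifts and turns the commanded pose from where the row before left it, along the tool's axes as they then stand; what a row does not reach is not made up. A row lasts 1/12 s, in which the tool goes at most 41.7 mm and 7.16 degrees, less where a joint would pass 70% of its speed; a pose out of reach is approached as far as the arm can. A call is refused whole if a number of a shift passes 41.7 or a number of a turn 7.16, either way. A call with a gripper value outside its range is refused whole. The fingers move at their own pace and stop on an object; the grip force is fixed at half the most. Time passes only in rows, so rows that do not move let the fingers close. It gives the time, the measured TCP pose, the force, the opening and the grip force at its end, in the units of the state.
- bot.observe(): the state, without advancing time (a new reading comes with each control period).
- bot.camera(name): name is "scene" or "side" or "wrist"; returns the picture (480x640x3 uint8, red, green, blue); there is no depth.
- bot.camera_model(name): a dict with "fx", "fy", "cx", "cy" (pixels), "rvec" (rotation vector, rad) and "tvec" (3), from world to camera coordinates, as OpenCV has them; the wrist camera has in their place "mount" (4x4, takes a point from camera to tool coordinates, whose origin is the TCP and whose axes are the flange's). Camera axes: x right, y down, z forward; pixel columns grow to the right and rows downward; lengths in m; the calibration is good to about 2 mm. The wrist camera is an equidistant fisheye: a pixel r from the principal point sees the ray r / f radians off the axis. A picture is of the moment at which its call begins: read the wrist's pose just before it. camera_model takes no time and is no camera call.
- bot.job_done(): hands the job in; it is judged then, once.
The state is a dict: "t": time; "joint_positions": joint angles; "joint_velocities": joint speeds; "tau": joint torques, N m; "ee_pos": TCP position; "tool_rot": TCP orientation; "force": force on the tool from outside, world axes, zero at the start; "ft_torque": the same for the moment, N m; "grip_width": finger opening in m; "finger_force": force on a finger pad.
Only numpy, scipy, OpenCV 4.12 (cv2) and the standard library are available. Lean on these libraries where they do the work, as an engineer would, in place of code of your own. Each camera call takes 0.05 s, during which the arm holds its last target. There are 200 camera calls.

## Task

Put the gem set away in the stock case: first slide the sticky glass shutter fully open, pushing it only at its two knobs (it wedges if one end gets well ahead of the other, so work them by turns). Then stack the set squarely in the brass corner-post pocket: the black base first, then every gem tray on the bench in any order, then the green lid on top. Finally work the shutter fully closed again, both ends home, and leave the other things on the bench where they are.

Things in the scene. Friction and masses are not known exactly. Their poses are not given: they have to be found in the camera images.
- case: Wooden stock case fixed to the bench, open-topped, 242 (its x) x 260 (its y) x 89 mm high. Origin: bench top, under its middle. The shutter slides along the case's x: closed at -x (towards the robot), open at +x. Inner floor 6 mm above the bench; front and rear walls 82 mm high, inner faces at x = -110 and +112 mm.
- channel (a point): Centre of the shutter's channel, 76 mm above the bench, at x = 0, y = 0 of the case. The shutter's ends lie on ledges (tops 76 mm up, from y = +-100 to the side walls' inner faces at y = +-120 mm), under brass lips (85 to 89 mm up, reaching in to y = +-104 mm) that keep it from lifting out. Play in width 10 mm.
- pocket (a point): Centre of the stacking pocket on the case floor: x = -60, y = 0, z = 6 mm of the case, same axes. 61 mm square between four brass L corner posts (arms 13 mm long, 4 mm thick, to 60 mm above the bench, flared lead-in to 70 mm); the middle 36 mm of each side is open for fingers. Shutter open: clear from above from x = -110 to +22 mm of the case.
- shutter: Glass shutter, aluminium frame, loose in the channel, 90 (x, sliding) x 230 x 6 mm, 0.55 to 0.9 kg, heavier at the red (+y) end; origin: underside centre. Almost closed at the start. It rubs with some 2 to 6 N at each end, so pushing one knob moves mostly that end. With one knob about 23 mm ahead it wedges; pushing the lagging knob on (or the leading one back) frees it.
- knob_left (a point): Top centre of the shutter's red knob, at y = +88 mm of the shutter, 36 mm above its underside (112 mm above the bench). Knobs are upright cylinders of 16 mm diameter, 30 mm high. In the case's frame its x is -65 mm when closed and +67 mm when open.
- knob_right (a point): Top centre of the shutter's blue knob, at y = -88 mm of the shutter; otherwise the same as the red one.
- base: Black base block with a grey pad, 56 x 56 x 15 mm, 0.06 to 0.13 kg. Origin: centre of its underside; sides along its x and y; z up.
- lid: Green lid plate with a round brass disc in its top, 56 x 56 x 10 mm, 0.06 kg. Origin: centre of its underside; sides along its x and y; z up.
- tray1: White gem tray with rows of blue stones fixed in its grooves, 56 x 56 x 10 mm, 0.05 kg; flat-bottomed, its 10 mm high rim carries the next part. Origin: centre of its underside; sides along its x and y. Two to four of the four trays are present; the others are absent (None).
- tray2: White gem tray with rows of blue stones fixed in its grooves, 56 x 56 x 10 mm, 0.05 kg; flat-bottomed, its 10 mm high rim carries the next part. Origin: centre of its underside; sides along its x and y. Two to four of the four trays are present; the others are absent (None).
- tray3: White gem tray with rows of blue stones fixed in its grooves, 56 x 56 x 10 mm, 0.05 kg; flat-bottomed, its 10 mm high rim carries the next part. Origin: centre of its underside; sides along its x and y. Two to four of the four trays are present; the others are absent (None).
- tray4: White gem tray with rows of blue stones fixed in its grooves, 56 x 56 x 10 mm, 0.05 kg; flat-bottomed, its 10 mm high rim carries the next part. Origin: centre of its underside; sides along its x and y. Two to four of the four trays are present; the others are absent (None).
- loupe: Bystander: steel loupe, round, 34 mm, 20 mm high, with a handle to its +x (to 43 mm). Origin: centre of the round part's underside.
- jar: Bystander: small amber jar, 40 mm diameter, 45 mm high. Origin: underside centre.
- tweezers: Bystander: steel tweezers lying along their x, 130 x 10 x 8 mm. Origin: underside centre.
- gem_box: Bystander: black gem box, 85 x 75 x 28 mm. Origin: underside centre.
- ring_box: Bystander: blue ring box, 50 x 50 x 32 mm. Origin: underside centre.
- clipper: Bystander: small steel clipper along its y, 14 x 75 x 14 mm. Origin: underside centre.

How it is judged:
By the outcome, as a careful person would: the job done as asked, in the order asked, and still so for the second after the job is handed in, with the robot touching nothing.
Of tray1, tray2, tray3, tray4 only 2 to 4 are there at a start; the rules pass over those that are not, and their reading is None.
At some moment in a run one of base, lid, tray1, tray2, tray3, tray4 may be knocked a few centimetres aside while the robot is not near it.
Once in a run the grip may slacken for a moment while it holds something.
It also fails if it takes over 210 s, if anything falls off the work surface, if the arm or the gripper's body presses on something with over 40 N, if the wrist force passes 120 N, or if a joint passes its speed limit or range.

## Working session

There is one attempt and no reset: what is moved stays moved. The work goes in short steps, Python scripts to look and compute and a shell command to move; the robot and the scene stay as the last step left them, time stands still between calls to the robot, and variables do not carry over. Pictures are saved under pics/ and viewed, at most 14 in all, crops included, and the job is handed in when it is done.

```bash
ls; mkdir -p pics; python3 - <<'E'
from plant import bot
import cv2
s=bot.observe();print({k:s[k] for k in('t','ee_pos','tool_rot','grip_width','force')},bot.grasp_offset)
for n in('scene','side','wrist'):
    cv2.imwrite(f'pics/{n}0.png',bot.camera(n)[:,:,::-1]);print(n,bot.camera_model(n))
E
```

```text
pics
{'t': 0.0, 'ee_pos': array([ 0.23169697, -0.60662139,  0.23039246]), 'tool_rot': array([-9.35094131e-04,  9.83409505e-01,  1.81396886e-01, -2.00362078e-04]), 'grip_width': 0.08542650644050356, 'force': array([-0.09205654,  0.46822801, -0.07388288])} 0.0187
scene {'fx': 599.4474028479775, 'fy': 599.4474028479775, 'cx': 320.3822925820937, 'cy': 237.8541995620424, 'rvec': array([ 1.97584837,  0.98244911, -0.56039479]), 'tvec': array([-0.30874959, -0.15322679,  1.89875145])}
side {'fx': 477.7234837827094, 'fy': 477.7234837827094, 'cx': 325.9734273674624, 'cy': 236.34119226418719, 'rvec': array([ 0.51928955, -2.61826877,  1.34558615]), 'tvec': array([0.48571762, 0.21077838, 1.1499407 ])}
wrist {'fx': 371.64829954431775, 'fy': 371.64829954431775, 'cx': 315.61402878461524, 'cy': 237.5063427035115, 'mount': array([[ 1.48042679e-04, -9.52280418e-01, -3.05224482e-01,
         7.81839012e-02],
       [ 9.99999832e-01,  3.11970602e-04, -4.88299104e-04,
         4.09082140e-04],
       [ 5.60218740e-04, -3.05224358e-01,  9.52280304e-01,
        -1.42280364e-01],
       [ 0.00000000e+00,  0.00000000e+00,  0.00000000e+00,
         1.00000000e+00]])}
```

View pics/scene0.png

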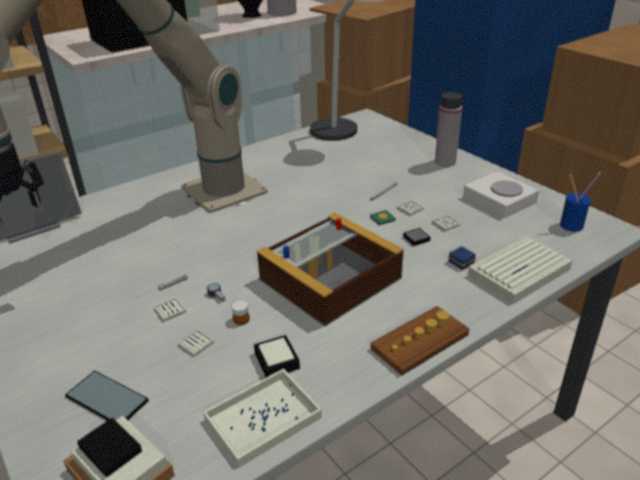

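View pics/side0.png

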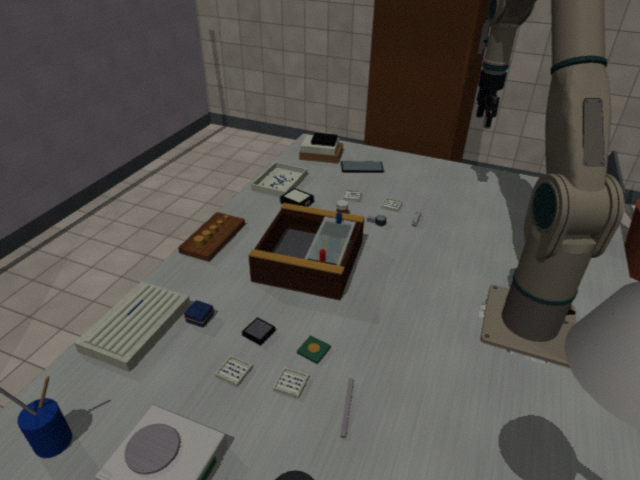

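Both views show the case in the middle. The lid is at scene (383,216), the base at (417,236) and four trays at (410,208), (446,223), (170,309) and (196,342). The red knob is at (339,222) and the blue knob at (287,252).

```bash
cat > h.py <<'E'
from plant import bot
import cv2, numpy as np
from scipy.spatial.transform import Rotation as R
def rot(s): w,x,y,z=s['tool_rot']; return R.from_quat([x,y,z,w]).as_matrix()
def heading(s): M=rot(s); return np.degrees(np.arctan2(M[1,0],M[0,0]))
def ray(name,uv,s=None):
    m=bot.camera_model(name); x=(uv[0]-m['cx'])/m['fx']; y=(uv[1]-m['cy'])/m['fy']
    if name=='wrist':
        r=np.hypot(x,y); k=np.sin(r)/max(r,1e-9); d=np.array([x*k,y*k,np.cos(r)])
        T=np.eye(4);T[:3,:3]=rot(s);T[:3,3]=s['ee_pos'];T=T@m['mount']
        return T[:3,3],T[:3,:3]@d
    C=cv2.Rodrigues(m['rvec'])[0]; return -C.T@m['tvec'],C.T@np.array([x,y,1.])
def onz(name,uv,z,s=None):
    o,d=ray(name,uv,s); return (o+d*(z-o[2])/d[2])
def cross(a,b):  # two rays -> midpoint, gap
    (o,d),(p,e)=a,b; t=np.linalg.lstsq(np.c_[d,-e],p-o,rcond=None)[0]
    q,r=o+d*t[0],p+e*t[1]; return (q+r)/2,np.linalg.norm(q-r)
def goto(x,y,hd=None):  # twist (deg), then mm along tool x,y after the twist; half turns allowed
    s=bot.observe();h=heading(s);p=s['ee_pos']; tw=0 if hd is None else -((hd-h+90)%180-90)
    n=np.radians(h-tw); dx,dy=1000*(x-p[0]),1000*(y-p[1])
    print('at',p.round(4),'h %.1f'%h,'twist %.1f'%tw,'tool xy %.1f %.1f'%(dx*np.cos(n)+dy*np.sin(n),dx*np.sin(n)-dy*np.cos(n)))
E
python3 - <<'E'
from h import *
ims={n:cv2.imread(f'pics/{n}0.png') for n in('scene','side')}
def blobs(n,lo,hi,box,mn=5):
    m=cv2.inRange(cv2.cvtColor(ims[n],cv2.COLOR_BGR2HSV),lo,hi); x0,y0,x1,y1=box;k=np.zeros_like(m);k[y0:y1,x0:x1]=m[y0:y1,x0:x1]
    c,l,st,ce=cv2.connectedComponentsWithStats(k); return [(tuple(ce[i].round(1)),st[i].tolist()) for i in range(1,c) if st[i][4]>=mn]
for nm,lo,hi in(('red',(0,170,120),(6,255,255)),('blue',(110,150,60),(130,255,255)),('orange',(10,150,100),(25,255,255)),('green',(45,80,40),(85,255,255))):
    print(nm,blobs('scene',lo,hi,(150,190,480,360)),blobs('side',lo,hi,(180,180,420,390)))
for nm,a,z in(('lid',(383,216),.01),('base',(417,236),.015),('ta',(410,208),.01),('tb',(446,223),.01),('tc',(170,309),.01),('td',(196,342),.01)):
    p=onz('scene',a,z);print(nm,p.round(3),np.hypot(*p[:2]).round(3))
for nm,a,z in(('lid',(314,349),.01),('base',(259,330),.015),('ta',(292,382),.01),('tb',(234,371),.01),('tc',(391,204),.01),('td',(352,196),.01)): print(nm,onz('side',a,z).round(3))
E
```

```text
red [((np.float64(338.4), np.float64(219.9)), [336, 219, 5, 3, 12])] []
blue [((np.float64(285.2), np.float64(247.2)), [284, 247, 4, 2, 5]), ((np.float64(284.3), np.float64(252.5)), [284, 250, 2, 6, 6])] [((np.float64(338.8), np.float64(213.9)), [337, 213, 4, 3, 8])]
orange [((np.float64(367.0), np.float64(234.2)), [329, 214, 73, 40, 467]), ((np.float64(382.6), np.float64(215.6)), [380, 214, 6, 4, 19]), ((np.float64(295.8), np.float64(272.5)), [258, 249, 75, 48, 712]), ((np.float64(418.6), np.float64(335.7)), [373, 308, 94, 52, 2262])] [((np.float64(309.2), np.float64(209.5)), [282, 204, 55, 13, 229]), ((np.float64(352.3), np.float64(217.0)), [343, 213, 20, 8, 91]), ((np.float64(219.3), np.float64(221.1)), [218, 220, 4, 3, 9]), ((np.float64(212.4), np.float64(226.5)), [210, 225, 6, 4, 17]), ((np.float64(205.8), np.float64(232.0)), [203, 230, 7, 5, 25]), ((np.float64(198.3), np.float64(237.9)), [194, 236, 10, 5, 38]), ((np.float64(297.3), np.float64(261.0)), [250, 250, 93, 23, 572]), ((np.float64(313.5), np.float64(347.4)), [309, 344, 10, 8, 66])]
green [((np.float64(382.4), np.float64(217.9)), [372, 211, 23, 13, 116])] [((np.float64(313.4), np.float64(349.6)), [297, 336, 33, 27, 385])]
lid [0.449 0.276 0.01 ] 0.527
base [0.591 0.273 0.015] 0.651
ta [0.465 0.368 0.01 ] 0.592
tb [0.588 0.389 0.01 ] 0.705
tc [ 0.454 -0.386  0.01 ] 0.596
td [ 0.593 -0.388  0.01 ] 0.709
lid [0.44 0.28 0.01]
base [0.576 0.281 0.015]
ta [0.448 0.378 0.01 ]
tb [0.572 0.4   0.01 ]
tc [ 0.446 -0.379  0.01 ]
td [ 0.58  -0.375  0.01 ]
```

```bash
python3 - <<'E'
import cv2
im=cv2.imread('pics/scene0.png');a=cv2.resize(im[205:325,240:420],None,fx=4.4,fy=4.4,interpolation=cv2.INTER_CUBIC);cv2.imwrite('pics/caseS.png',a)
E
```

```text
(no output)
```

View pics/caseS.png

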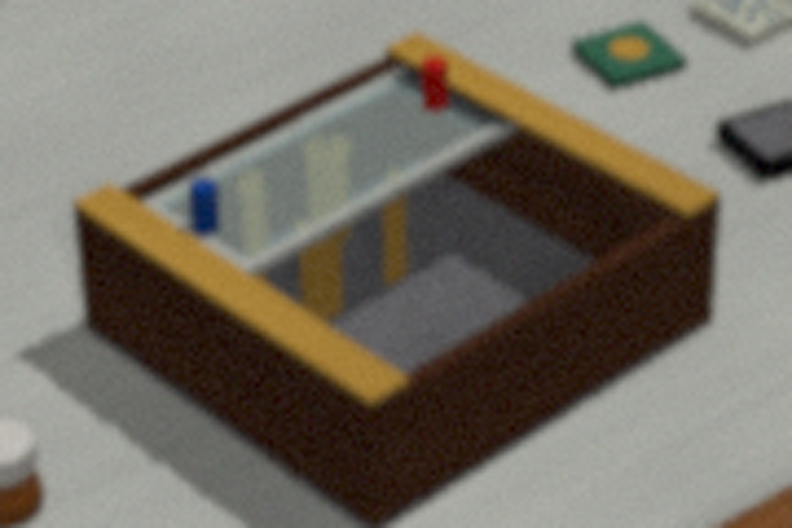

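The crop shows the lips' outer corners at (78,205), (373,406), (717,200) and (420,35), with the knob tops at red (434,62) and blue (204,185). I'll cast these.

```bash
python3 - <<'E'
from h import *
f=lambda u,v,z:onz('scene',(u/4.4+240-.4,v/4.4+205-.4),z)
P=[f(u,v,.089) for u,v in((78,205),(373,406),(717,200),(420,35))]
for p in P: print(p.round(3))
print('c',np.mean(P,0).round(3)); a=P[1]-P[0];b=P[2]-P[3];print(np.linalg.norm(a),np.linalg.norm(b),[np.degrees(np.arctan2(v[1],v[0])) for v in(a,b,P[3]-P[0],P[2]-P[1])])
print('red',f(434,62,.112),'blue',f(204,185,.112)); print('side red',onz('side',(323,250),.112),'blue',onz('side',(338.8,212),.112))
goto(.46,0,0)
E
python3 -m crank '{"travel":[[0,0,-30],[0,0,-30],[0,0,-30],[0,0,-10],[0,0,0]],"twist":[0,0,0,0,0],"claw":[0,0,0,0,0]}'
```

```text
[ 0.48  -0.156  0.089]
[ 0.72  -0.133  0.089]
[0.693 0.12  0.089]
[0.453 0.101 0.089]
c [ 0.586 -0.017  0.089]
0.24106127434964442 0.2405142726334584 [np.float64(5.491041667101168), np.float64(4.702001585956056), np.float64(95.91071135739259), np.float64(96.04405844326536)]
red [0.5127484 0.0653332 0.112    ] blue [ 0.53559843 -0.10905742  0.112     ]
side red [0.50919746 0.06167484 0.112     ] blue [ 0.53402832 -0.11640218  0.112     ]
at [ 0.2317 -0.6068  0.2306] h 20.9 twist 20.9 tool xy 228.3 -606.8
t: 0.57
ee_pos: [0.2325, -0.6087, 0.3345]
tool_rot: [0.003, 0.983, 0.181, 0.001]
force: [0.1, -0.4, -0.2]
grip_width: 0.0254
finger_force: 0.0
```

```bash
python3 -m crank '{"travel":[[17,-28,0],[17,-28,0],[17,-28,0],[17,-28,0],[17,-28,0],[17,-28,0],[17,-28,0],[17,-28,0],[17,-28,0],[17,-28,0]],"twist":[5,5.4,5,0,0,0,0,0,0,0],"claw":[0,0,0,0,0,0,0,0,0,0]}' | tail -6 | head -2
python3 -m crank '{"travel":[[17,-28,0],[17,-28,0],[17,-28,0],[17,-28,0],[17,-28,0],[17,-28,0],[17,-28,0],[17,-28,0],[0,0,0],[0,0,0]],"twist":[0,0,0,0,0,0,0,0,0,0],"claw":[0,0,0,0,0,0,0,0,0,0]}'
python3 - <<'E'
from h import *
s=bot.observe();im=bot.camera('wrist');cv2.imwrite('pics/w1.png',im[:,:,::-1]);goto(.52,-.02,5.5)
np.save('s1.npy',s,allow_pickle=True)
E
```

```text
t: 1.4
ee_pos: [0.3573, -0.304, 0.3296]
t: 2.23
ee_pos: [0.4712, -0.0682, 0.3296]
tool_rot: [-0.001, 0.999, 0.05, -0.002]
force: [-0.1, -1.2, -0.7]
grip_width: -0.0001
finger_force: 0.0
at [ 0.4707 -0.07    0.3298] h 5.6 twist 0.1 tool xy 53.9 -45.1
```

View pics/w1.png

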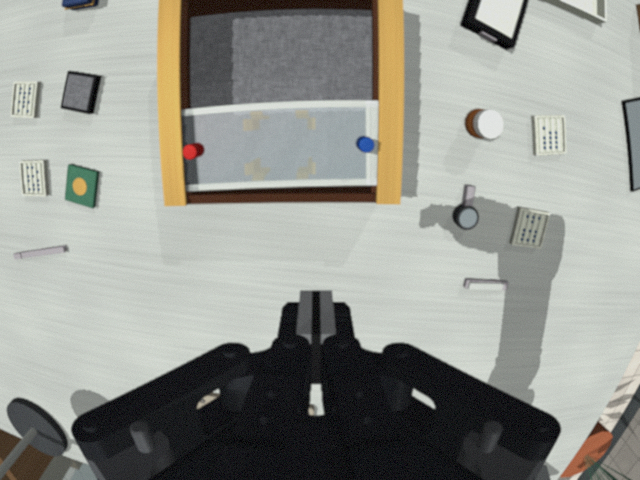

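The wrist view shows the whole layout. The lips' front edges are near rows 203–205, the red knob is at (192,152) and the blue at (365,144). The trays are at (25,99), (33,178), (549,135) and (530,228), the base at (81,92) and the lid at (83,186).

```bash
cat >> h.py <<'E'
def rect(im,s,box,kind,z,dark=False):  # colour mask in box -> contour cast on plane z -> centre, sides, yaw mod 90
    h=cv2.cvtColor(np.ascontiguousarray(im),cv2.COLOR_RGB2HSV); x0,y0,x1,y1=box
    rng={'lid':((40,70,20),(95,255,255)),'base':((0,0,0),(180,255,100)),'orange':((12,110,90),(28,255,255)),'red':((0,170,90),(8,255,255)),'blue':((105,120,60),(130,255,255)),'tray':((20,12,130),(60,255,255))}[kind]
    m=cv2.inRange(h,*rng); k=np.zeros_like(m);k[y0:y1,x0:x1]=m[y0:y1,x0:x1]
    c=max(cv2.findContours(cv2.morphologyEx(k,cv2.MORPH_CLOSE,np.ones((5,5))),cv2.RETR_EXTERNAL,cv2.CHAIN_APPROX_NONE)[0],key=cv2.contourArea)
    P=np.array([onz('wrist',q[0],z,s)[:2] for q in c],np.float32)
    (a,b),(w,l),an=cv2.minAreaRect(P*1000); print(kind,'c %.1f %.1f  %.1f x %.1f  yaw %.1f'%(a,b,w,l,(an+45)%90-45),'n',len(c)); return P
E
python3 - <<'E'
from h import *
s=np.load('s1.npy',allow_pickle=True).item();im=cv2.imread('pics/w1.png')[:,:,::-1]
for uv in((18,100),(24,160),(8,87),(530,205),(549,135),(600,120)): print(uv,cv2.cvtColor(im[uv[1]:uv[1]+1,uv[0]:uv[0]+1].copy(),cv2.COLOR_RGB2HSV)[0,0])
for b,k,z in(((0,70,48,125),'tray',.01),((10,150,58,205),'tray',.01),((520,105,580,165),'tray',.01),((500,200,560,255),'tray',.01),((50,60,112,122),'base',.015),((55,155,112,215),'lid',.01),((150,0,190,220),'orange',.089),((370,0,410,220),'orange',.089),((180,138,206,165),'red',.112),((350,130,380,160),'blue',.112)): rect(im,s,b,k,z)
f=lambda u,v,z:onz('wrist',(u,v),z,s)[:3].round(4)
print(f(164,205,.089),f(400,203,.089),f(188,203,.089),f(377,203,.089),f(192,151,.112),f(366,143.5,.112))
E
```

```text
(18, 100) [ 52  16 173]
(24, 160) [ 39  14 181]
(8, 87) [ 53  10 203]
(530, 205) [ 53  10 214]
(549, 135) [ 46  14 197]
(600, 120) [ 64  10 205]
tray c 577.1 397.9  74.9 x 108.7  yaw 5.3 n 256
tray c 454.3 376.1  76.6 x 110.0  yaw 5.5 n 269
tray c 584.3 -385.7  81.9 x 89.4  yaw 19.5 n 283
tray c 447.7 -387.8  81.9 x 122.7  yaw 4.8 n 281
base c 580.0 270.6  62.2 x 54.2  yaw -10.8 n 135
lid c 445.0 271.5  55.6 x 54.2  yaw -9.9 n 122
orange c 563.7 97.5  230.8 x 26.8  yaw 6.0 n 450
orange c 581.2 -133.3  219.0 x 27.4  yaw 5.9 n 452
red c 511.3 60.6  14.2 x 18.3  yaw 2.7 n 48
blue c 532.8 -109.6  16.1 x 13.1  yaw -19.5 n 43
[0.447  0.0997 0.089 ] [ 0.4739 -0.1587  0.089 ] [0.4515 0.0706 0.089 ] [ 0.4711 -0.1337  0.089 ] [0.5114 0.0599 0.112 ] [ 0.5333 -0.1107  0.112 ]
```

```bash
cat >> h.py <<'E'
C=np.array([.5808,-.0170]);Y=np.radians(5.9)
def case(p): d=np.array(p[:2])-C; return np.array([d[0]*np.cos(Y)+d[1]*np.sin(Y),-d[0]*np.sin(Y)+d[1]*np.cos(Y)])*1000
def world(x,y): return C+np.array([x*np.cos(Y)-y*np.sin(Y),x*np.sin(Y)+y*np.cos(Y)])/1000
def st():
    s=bot.observe();print('t %.1f case'%s['t'],case(s['ee_pos']).round(1),'z %.1f h %.1f'%(s['ee_pos'][2]*1000,heading(s)),'F',(R.from_euler('z',-Y).apply(s['force'])).round(1),'g %.1f'%(s['grip_width']*1000))
E
echo 'from h import *
st()'>st.py
python3 -m crank '{"travel":[[6,-32,30],[6,-32,30],[6,-32,30],[7,-31,30],[0,0,30],[0,0,30],[0,0,30],[0,0,25],[0,0,0],[0,0,0]],"twist":[-0.3,0,0,0,0,0,0,0,0,0],"claw":[0,0,0,0,0,0,0,0,0,0]}' >/dev/null; python3 st.py
python3 -m crank '{"travel":[[6,0,0],[6,0,0],[0,0,0]],"twist":[0,0,0],"claw":[0,0,0]}' >/dev/null; python3 st.py
python3 -m crank '{"travel":[[6,0,0],[0,0,0]],"twist":[0,0],"claw":[0,0]}' >/dev/null; python3 st.py
python3 -m crank '{"travel":[[6,0,0],[0,0,0]],"twist":[0,0],"claw":[0,0]}' >/dev/null; python3 st.py
```

```text
t 3.1 case [-91.7  76.5] z 102.0 h 5.7 F [ 0.6 -0.4 -0.2] g 0.4
t 3.4 case [-76.   77.6] z 104.5 h 5.8 F [-0.6 -0.4  0.7] g 0.1
t 3.5 case [-71.6  77.5] z 103.8 h 5.8 F [-2.9 -1.9  1.8] g -0.1
t 3.7 case [-65.6  77.7] z 103.3 h 5.8 F [-3.4 -1.3  0.4] g 0.1
```

```bash
python3 -m crank '{"travel":[[6,0,0],[4,0,0],[0,0,0]],"twist":[0,0,0],"claw":[0,0,0]}' >/dev/null; python3 st.py
python3 -m crank '{"travel":[[-15,0,8],[-15,35,0],[0,35,0],[0,35,0],[0,35,0],[0,25,0],[0,0,0],[0,0,0]],"twist":[0,0,0,0,0,0,0,0],"claw":[0,0,0,0,0,0,0,0]}' >/dev/null; python3 st.py
python3 - <<'E'
from h import *
s=bot.observe();im=bot.camera('wrist');cv2.imwrite('pics/w2.png',im[:,:,::-1])
for b,k in(((0,100,300,420),'red'),((200,100,640,420),'blue')):
  P=rect(im,s,b,k,.112);print(case((P.max(0)+P.min(0))/2).round(1))
E
```

```text
t 4.0 case [-55.5  78. ] z 103.0 h 5.8 F [-2.2 -1.4 -0.2] g 0.0
t 4.6 case [-85.  -88.9] z 95.3 h 5.6 F [-0.4 -0.5 -0.2] g -0.1
red c 539.4 33.9  4.6 x 11.1  yaw -10.8 n 47
[-35.5  55.3]
blue c 541.3 -106.8  14.2 x 20.6  yaw -11.6 n 138
[-48.4 -84.8]
```

View pics/w2.png

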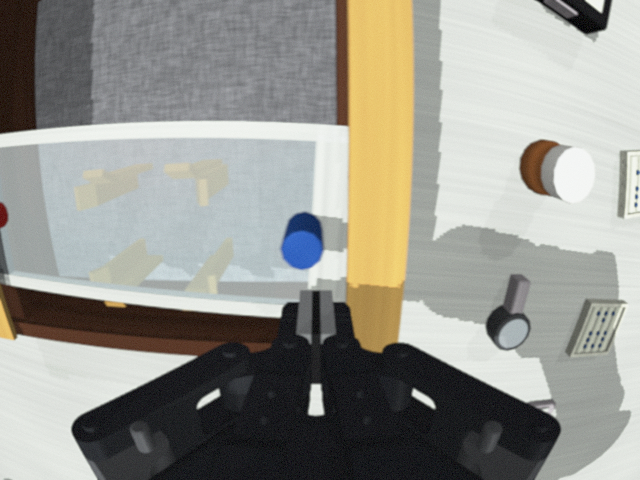

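The blue knob is at (302,249), just ahead of the fingers, and the red end is leading. I'll work them by turns.

```bash
python3 -m crank '{"travel":[[10,-3,0],[8,0,0],[8,0,0],[8,0,0],[8,0,0],[0,0,0]],"twist":[0,0,0,0,0,0],"claw":[0,0,0,0,0,0]}' >/dev/null; python3 st.py
python3 -m crank '{"travel":[[-26,-10,0],[0,-40,0],[0,-40,0],[0,-40,0],[0,-40,0],[10,0,0],[10,0,0],[9,0,0],[9,0,0],[0,0,0]],"twist":[0,0,0,0,0,0,0,0,0,0],"claw":[0,0,0,0,0,0,0,0,0,0]}' >/dev/null; python3 st.py
python3 - <<'E'
from h import *
s=bot.observe();im=bot.camera('wrist');cv2.imwrite('pics/w3.png',im[:,:,::-1])
E
```

```text
t 5.2 case [-41.5 -83.4] z 95.1 h 5.9 F [-0.   0.5  0.5] g -0.3
t 6.0 case [-29.5  85.9] z 95.0 h 5.8 F [ 0.5 -0.2  0.5] g -0.2
```

View pics/w3.png

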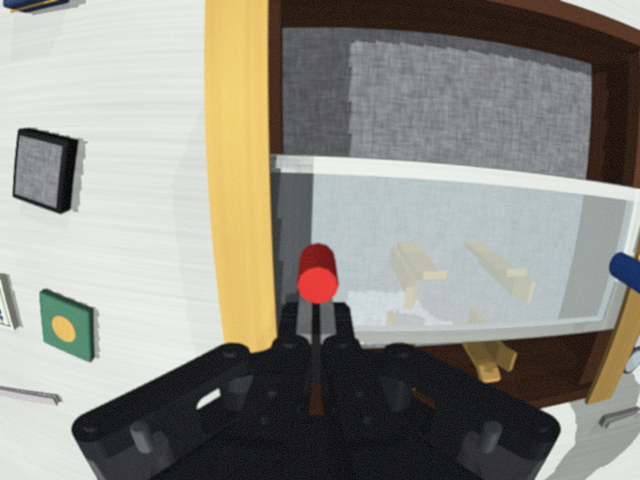

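The red knob (318,285) is touching the fingers and the shutter has only a mild lead. The alternation works, so I'll continue.

```bash
python3 -m crank '{"travel":[[-26,10,0],[0,40,0],[0,40,0],[0,40,0],[0,40,0],[10,0,0],[10,0,0],[9,0,0],[9,0,0],[0,0,0]],"twist":[0,0,0,0,0,0,0,0,0,0],"claw":[0,0,0,0,0,0,0,0,0,0]}' >/dev/null; python3 st.py
python3 -m crank '{"travel":[[-26,-10,0],[0,-40,0],[0,-40,0],[0,-40,0],[0,-40,0],[10,0,0],[10,0,0],[9,0,0],[9,0,0],[0,0,0]],"twist":[0,0,0,0,0,0,0,0,0,0],"claw":[0,0,0,0,0,0,0,0,0,0]}' >/dev/null; python3 st.py
python3 -m crank '{"travel":[[-26,10,0],[0,40,0],[0,40,0],[0,40,0],[0,40,0],[10,0,0],[10,0,0],[9,0,0],[9,0,0],[0,0,0]],"twist":[0,0,0,0,0,0,0,0,0,0],"claw":[0,0,0,0,0,0,0,0,0,0]}' >/dev/null; python3 st.py
python3 -m crank '{"travel":[[-26,-10,0],[0,-40,0],[0,-40,0],[0,-40,0],[0,-40,0],[10,0,0],[10,0,0],[9,0,0],[9,0,0],[0,0,0]],"twist":[0,0,0,0,0,0,0,0,0,0],"claw":[0,0,0,0,0,0,0,0,0,0]}' >/dev/null; python3 st.py
python3 - <<'E'
from h import *
s=bot.observe();im=bot.camera('wrist');cv2.imwrite('pics/w4.png',im[:,:,::-1])
E
```

```text
t 6.9 case [-18.5 -84.3] z 95.1 h 5.8 F [ 0.2  0.5 -0.5] g 0.4
t 7.7 case [-6.5 86.4] z 94.9 h 5.8 F [-0.2  0.9 -0.1] g -0.1
t 8.6 case [  5.6 -84. ] z 95.0 h 5.8 F [-0.  -0.1  0.7] g 0.1
t 9.4 case [16.9 88. ] z 94.9 h 5.9 F [ 0.1  0.  -0.1] g 0.2
```

View pics/w4.png

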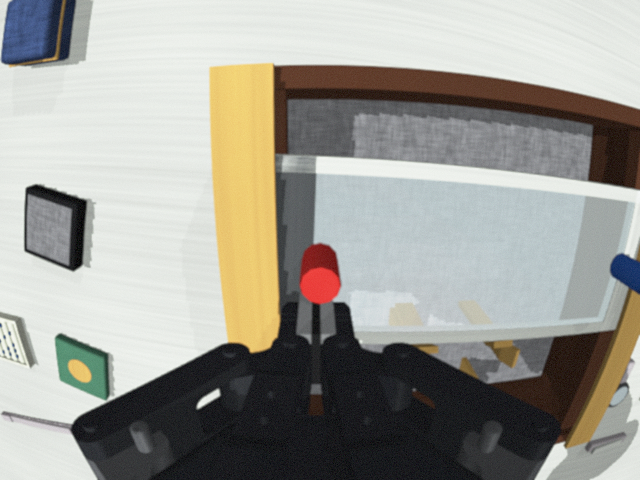

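The red knob (320,280) is still tracking the fingers. Three more pushes, then press gently home.

```bash
python3 -m crank '{"travel":[[-26,10,0],[0,40,0],[0,40,0],[0,40,0],[0,40,0],[10,0,0],[10,0,0],[9,0,0],[9,0,0],[0,0,0]],"twist":[0,0,0,0,0,0,0,0,0,0],"claw":[0,0,0,0,0,0,0,0,0,0]}' >/dev/null; python3 st.py
python3 -m crank '{"travel":[[-26,-10,0],[0,-40,0],[0,-40,0],[0,-40,0],[0,-40,0],[10,0,0],[10,0,0],[9,0,0],[9,0,0],[0,0,0]],"twist":[0,0,0,0,0,0,0,0,0,0],"claw":[0,0,0,0,0,0,0,0,0,0]}' >/dev/null; python3 st.py
python3 -m crank '{"travel":[[-26,10,0],[0,40,0],[0,40,0],[0,40,0],[0,40,0],[10,0,0],[10,0,0],[8,0,0],[5,0,0],[0,0,0]],"twist":[0,0,0,0,0,0,0,0,0,0],"claw":[0,0,0,0,0,0,0,0,0,0]}' >/dev/null; python3 st.py
python3 -m crank '{"travel":[[2,0,0],[2,0,0],[0,0,0]],"twist":[0,0,0],"claw":[0,0,0]}' >/dev/null; python3 st.py
```

```text
t 10.3 case [ 28.8 -84.3] z 95.1 h 5.8 F [0.7 0.  1. ] g 0.0
t 11.1 case [40.3 87.2] z 95.0 h 5.9 F [0.2 0.9 0.1] g -0.1
t 11.9 case [ 45.9 -84.1] z 94.7 h 5.8 F [-4.5 -1.9  0.6] g -0.2
t 12.2 case [ 46.  -84.2] z 94.6 h 5.8 F [-11.5  -1.    7.4] g 0.0
```

```bash
python3 -m crank '{"travel":[[-26,-10,0],[0,-40,0],[0,-40,0],[0,-40,0],[0,-40,0],[10,0,0],[8,0,0],[6,0,0],[0,0,0]],"twist":[0,0,0,0,0,0,0,0,0],"claw":[0,0,0,0,0,0,0,0,0]}' >/dev/null; python3 st.py
python3 -m crank '{"travel":[[3,0,0],[3,0,0],[0,0,0]],"twist":[0,0,0],"claw":[0,0,0]}' >/dev/null; python3 st.py
python3 - <<'E'
from h import *
s=bot.observe();im=bot.camera('wrist');cv2.imwrite('pics/w5.png',im[:,:,::-1])
E
```

```text
t 12.9 case [45.9 87.6] z 94.1 h 5.8 F [-6.8  4.   1.5] g -0.1
t 13.2 case [46.  87.2] z 93.8 h 5.8 F [-18.2   5.6  12.8] g -0.2
```

View pics/w5.png

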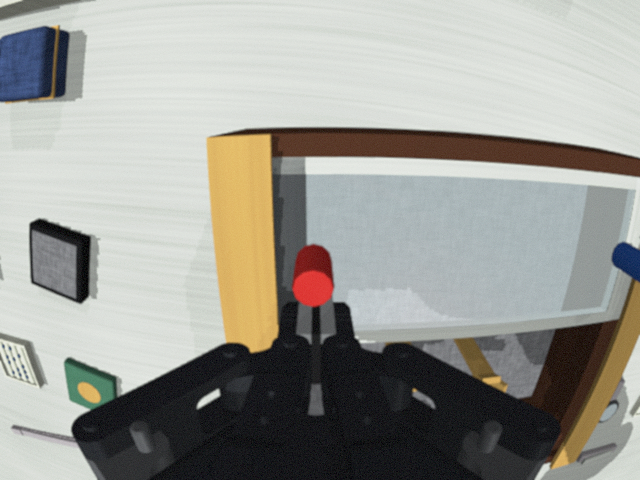

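The shutter is fully open: its rear rail is against the rear wall and both ends stopped at the same x. Next I go to the base.

```bash
python3 -m crank '{"travel":[[-6,0,0],[-6,0,-27],[0,0,-27],[0,0,-27],[0,0,-27],[-8,-34,0],[-8,-34,0],[-7,-34,0],[-7,-34,0],[-8,-34,0]],"twist":[0,0,0,0,0,0,0,0,0,0],"claw":[0,0,0,0,0,1,1,1,1,1]}' >/dev/null
python3 -m crank '{"travel":[[-8,-34,0],[0,0,0],[0,0,0],[0,0,0],[0,0,0],[0,0,0]],"twist":[0,5.5,5.5,5.6,0,0],"claw":[1,1,1,1,1,1]}' >/dev/null
python3 - <<'E'
from h import *
st();s=bot.observe();im=bot.camera('wrist');cv2.imwrite('pics/w6.png',im[:,:,::-1]);np.save('s6.npy',s,allow_pickle=True)
rect(im,s,(200,60,450,300),'base',.015);goto(.58,.271)
E
```

```text
t 14.6 case [ -1.9 288.8] z 203.1 h -10.8 F [-0.5  0.4 -0.1] g 85.5
base c 581.5 276.7  54.8 x 55.7  yaw -10.3 n 234
at [0.5491 0.2702 0.203 ] h -10.7 twist 0.0 tool xy 30.2 -6.5
```

View pics/w6.png

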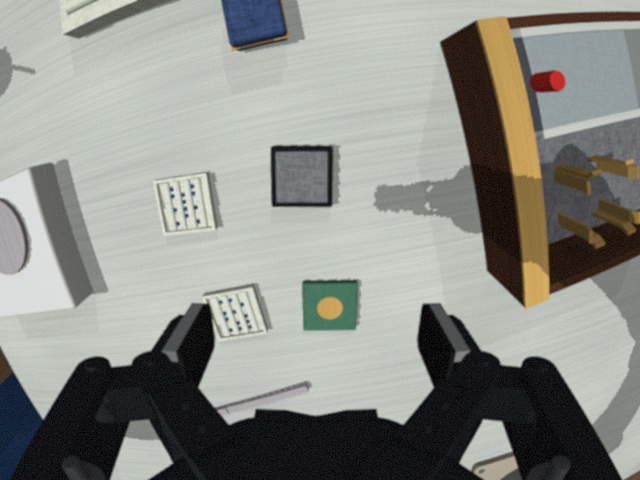

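The base is at (302,176), the lid at (330,306), trays at (185,204) and (236,313), and the corner posts are visible in the open case. The base measurement is consistent at 55×56 mm, so I pick it.

```bash
python3 -m crank '{"travel":[[6,-3,30],[6,-3,30],[6,-2,30],[6,-2,30],[6,-2,30],[0.6,0,25],[0,0,20],[0,0,5],[0,0,0],[0,0,0]],"twist":[-0.4,0,0,0,0,0,0,0,0,0],"claw":[1,1,1,1,1,1,1,1,1,1]}' >/dev/null; python3 st.py
python3 -m crank '{"travel":[[0,0,0],[0,0,0],[0,0,0],[0,0,0],[0,0,0],[0,0,0]],"twist":[0,0,0,0,0,0],"claw":[0,0,0,0,0,0]}';python3 st.py
python3 - <<'E'
from h import *
s=np.load('s6.npy',allow_pickle=True).item();im=cv2.imread('pics/w6.png')[:,:,::-1]
rect(im,s,(285,265,375,345),'lid',.01)
h=cv2.cvtColor(im.copy(),cv2.COLOR_RGB2HSV);print(h[190,160:205:3].tolist(),h[190,130:150:5].tolist())
E
```

```text
t 15.4 case [ 30.8 292.7] z 3.7 h -10.4 F [-0.   0.1 -0.1] g 85.7
t: 15.95
ee_pos: [0.5818, 0.2779, 0.0052]
tool_rot: [-0.001, 0.996, -0.091, 0.001]
force: [-1.7, -0.0, 6.3]
grip_width: 0.0541
finger_force: 62.9
t 15.9 case [ 31.3 293.2] z 5.2 h -10.4 F [-1.7  0.2  6.3] g 54.1
lid c 446.4 274.9  53.7 x 55.9  yaw -10.3 n 193
[[39, 21, 172], [43, 14, 220], [39, 20, 222], [103, 24, 150], [104, 36, 120], [39, 15, 222], [43, 22, 205], [41, 14, 203], [38, 14, 221], [38, 21, 219], [41, 20, 175], [33, 15, 201], [33, 10, 223], [38, 23, 211], [40, 16, 196]] [[50, 4, 189], [51, 9, 194], [49, 10, 200], [69, 9, 202]]
```

Gripped at 54 mm. I'll lift it and hover behind the pocket so the camera looks straight down on the posts.

```bash
python3 -m crank '{"travel":[[0,0,-20],[0,0,-35],[0,0,-35],[0,0,-35],[0,0,-35],[0,0,-35],[0,0,0]],"twist":[0,0,0,0,0,0,0],"claw":[0,0,0,0,0,0,0]}' | grep -E "ee_pos|grip"
python3 -m crank '{"travel":[[-7.2,32.6,0],[-7.2,32.6,0],[-7.2,32.6,0],[-7.2,32.6,0],[-7.2,32.6,0],[-7.2,32.6,0],[-7.2,32.6,0],[-7.2,32.6,0],[-7.2,32.6,0],[-7.2,32.6,0]],"twist":[0,0,0,0,0,0,0,0,0,0],"claw":[0,0,0,0,0,0,0,0,0,0]}' >/dev/null
python3 -m crank '{"travel":[[0,0,0],[0,0,0],[0,0,0],[0,0,0],[0,0,0]],"twist":[-5.4,-5.4,-5.4,0,0],"claw":[0,0,0,0,0]}' >/dev/null
python3 - <<'E'
from h import *
st();s=bot.observe();im=bot.camera('wrist');cv2.imwrite('pics/w7.png',im[:,:,::-1]);np.save('s7.npy',s,allow_pickle=True)
E
```

```text
ee_pos: [0.5848, 0.2795, 0.2068]
grip_width: 0.0538
t 17.8 case [-130.5   -0. ] z 198.4 h 5.6 F [ 0.   0.3 -0.3] g 53.9
```

View pics/w7.png

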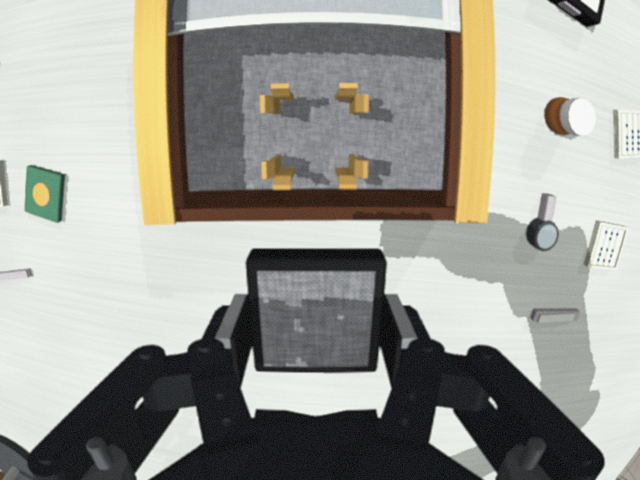

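The four brass posts lie around the nadir. Their flared top edges are at columns 260 and 369 and rows 83 and 188, and the base is square in the grip. I'll cast those edges at 70 mm height.

```bash
python3 - <<'E'
from h import *
s=np.load('s7.npy',allow_pickle=True).item();im=cv2.imread('pics/w7.png')
m=cv2.inRange(cv2.cvtColor(im,cv2.COLOR_BGR2HSV),(10,110,70),(28,255,255));m[:, :220]=0;m[:,410:]=0;m[:70]=0;m[195:]=0
c,l,t,ce=cv2.connectedComponentsWithStats(m);print([x.tolist() for x in t[1:] if x[4]>20])
k=[x for x in t[1:] if x[4]>20];x0=min(a[0] for a in k)-.5;x1=max(a[0]+a[2] for a in k)-.5;y0=min(a[1] for a in k)-.5;y1=max(a[1]+a[3] for a in k)-.5
for z in(.07,):
  q=[case(onz('wrist',u,z,s)) for u in((x0,104),(x0,164),(x1,104),(x1,164),((282),y0),(350,y0),(280,y1),(352,y1))];print(np.round(q,1).tolist(),'mid',((q[4]+q[5]+q[6]+q[7])/4)[0],((q[0]+q[1]+q[2]+q[3])/4)[1])
# base underside held: its top edges, z of base top
P=rect(im[:,:,::-1],s,(225,235,395,385),'base',s['ee_pos'][2]+.010)
w=lambda u,v:case(onz('wrist',(u,v),.089,s)).round(1)
print(w(143,223),w(488,220),w(176,220),w(456,219))
E
```

```text
[[336, 83, 33, 30, 571], [260, 84, 33, 29, 561], [262, 155, 33, 36, 677], [336, 155, 32, 36, 682]]
[[-37.9, 39.7], [-82.1, 40.7], [-38.3, -38.6], [-82.5, -39.2], [-22.6, 23.3], [-22.8, -25.3], [-102.2, 26.0], [-102.4, -27.3]] mid -62.525875297875615 0.6345538439306697
base c 448.6 -27.8  67.1 x 78.6  yaw 6.0 n 666
[-120.7  130.5] [-119.4 -130.5] [-118.9  102.4] [-118.9 -103.5]
```

```bash
python3 - <<'E'
from h import *
s=np.load('s7.npy',allow_pickle=True).item();p=case(s['ee_pos'])
for z in(.2082,.1932): print([ (case(onz('wrist',u,z,s))-p).round(1).tolist() for u in((316,250),(316,257),(316,268),(316,371),(247,262),(386,262),(256,366),(378,366))])
E
```

```text
[[30.8, -0.6], [28.0, -0.6], [23.4, -0.6], [-26.6, -0.4], [25.9, 26.1], [25.7, -27.8], [-24.2, 26.3], [-24.5, -28.1]]
[[25.5, -0.6], [22.3, -0.6], [17.3, -0.6], [-38.4, -0.4], [20.0, 29.2], [19.8, -30.8], [-35.8, 29.4], [-36.1, -31.2]]
```

```bash
python3 -m crank '{"travel":[[22.5,0,0],[22.5,-1,0],[22.5,0,0],[0,0,30],[0,0,30],[0,0,30],[0,0,20],[0,0,10],[0,0,0],[0,0,0]],"twist":[-0.3,0,0,0,0,0,0,0,0,0],"claw":[0,0,0,0,0,0,0,0,0,0]}' >/dev/null; python3 st.py
python3 -m crank '{"travel":[[0,0,12],[0,0,12],[0,0,12],[0,0,12],[0,0,0]],"twist":[0,0,0,0,0],"claw":[0,0,0,0,0]}' >/dev/null; python3 st.py
```

```text
t 18.7 case [-62.7   1.4] z 78.3 h 6.1 F [ 0.  -0.2 -1.6] g 53.9
t 19.1 case [-62.8   1.2] z 30.1 h 6.1 F [ 0.3 -0.6 -1.5] g 53.9
```

```bash
python3 -m crank '{"travel":[[0,0,8],[0,0,7],[0,0,2],[0,0,0]],"twist":[0,0,0,0],"claw":[0,0,0,0]}' >/dev/null; python3 st.py
python3 -m crank '{"travel":[[0,0,0],[0,0,0],[0,0,0],[0,0,0],[0,0,-10],[0,0,-30],[0,0,-35],[0,0,-35],[0,0,-35],[0,0,-35]],"twist":[0,0,0,0,0,0,0,0,0,0],"claw":[1,1,1,1,1,1,1,1,1,1]}' >/dev/null; python3 st.py
python3 - <<'E'
from h import *
s=bot.observe();im=bot.camera('wrist');cv2.imwrite('pics/w8.png',im[:,:,::-1]);np.save('s8.npy',s,allow_pickle=True)
goto(.455,.374,5.5);goto(.455,.374,-10);goto(.574,.398,-10)
E
```

```text
t 19.4 case [-63.1   1.2] z 12.9 h 6.1 F [-0.3  1.  -1.5] g 53.4
t 20.2 case [-63.5   1.3] z 195.6 h 6.1 F [ 1.2 -0.2  0.3] g 85.4
at [ 0.5217 -0.0222  0.2019] h 6.1 twist 0.6 tool xy -28.4 -400.8
at [ 0.5217 -0.0222  0.2019] h 6.1 twist 16.1 tool xy -134.4 -378.6
at [ 0.5217 -0.0222  0.2019] h 6.1 twist 16.1 tool xy -21.4 -422.9
```

View pics/w8.png

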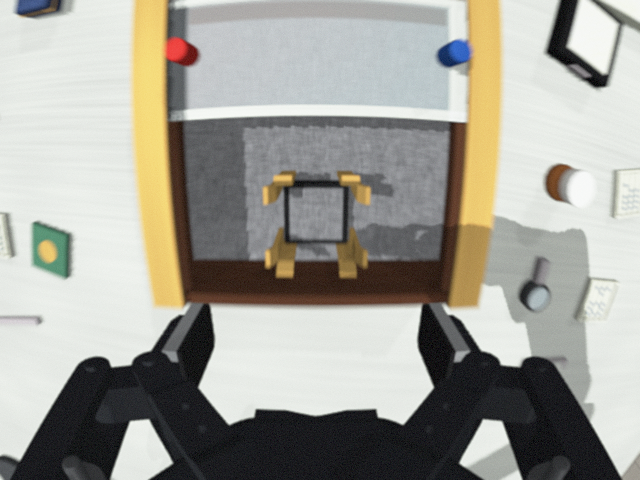

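The base sits square between the four posts at (316,212). Next I tune the tray mask on the saved w6 picture.

```bash
cat >> h.py <<'E'
def tray(im,s,box,z=.01,th=13):
    h=cv2.cvtColor(cv2.GaussianBlur(np.ascontiguousarray(im),(5,5),0),cv2.COLOR_RGB2HSV).astype(int); x0,y0,x1,y1=box
    m=(((h[...,1]>=th)&(h[...,2]>120))*255).astype(np.uint8)
    k=np.zeros_like(m);k[y0:y1,x0:x1]=m[y0:y1,x0:x1]; k=cv2.morphologyEx(cv2.morphologyEx(k,cv2.MORPH_CLOSE,np.ones((7,7))),cv2.MORPH_OPEN,np.ones((11,11)))
    out=[]
    for c in cv2.findContours(k,cv2.RETR_EXTERNAL,cv2.CHAIN_APPROX_NONE)[0]:
        if cv2.contourArea(c)<400: continue
        P=np.array([onz('wrist',q[0],z,s)[:2] for q in c],np.float32); (a,b),(w,l),an=cv2.minAreaRect(P*1000)
        M=cv2.moments(c); print('tray px %.0f %.0f c %.1f %.1f  %.1f x %.1f yaw %.1f'%(M['m10']/M['m00'],M['m01']/M['m00'],a,b,w,l,(an+45)%90-45))
E
python3 - <<'E'
from h import *
s=np.load('s6.npy',allow_pickle=True).item();im=cv2.imread('pics/w6.png')[:,:,::-1]
for th in(11,13,15): tray(im,s,(135,150,290,345),th=th)
s=np.load('s8.npy',allow_pickle=True).item();im=cv2.imread('pics/w8.png')[:,:,::-1]
tray(im,s,(570,160,640,330))
E
```

```text
tray px 236 312 c 454.4 373.7  64.7 x 62.2 yaw 0.3
tray px 185 204 c 576.6 393.3  61.0 x 60.7 yaw -5.0
tray px 236 313 c 454.3 374.6  61.3 x 61.1 yaw 1.4
tray px 185 204 c 577.3 393.0  60.4 x 58.5 yaw -5.0
tray px 236 313 c 454.2 374.7  59.4 x 59.2 yaw 1.4
tray px 185 204 c 577.2 393.9  57.8 x 56.7 yaw -5.1
```

The masks give 57–60 mm squares, which fits. Now tray b.

```bash
python3 -m crank '{"travel":[[6.3,-37.3,0],[6.3,-37.3,0],[6.3,-37.3,0],[6.3,-37.3,0],[6.3,-37.3,0],[6.3,-37.3,0],[6.3,-37.3,0],[6.3,-37.3,0],[6.3,-37.3,0],[6.3,-37.3,0]],"twist":[0,0,0,0,0,0,0,0,0,0],"claw":[1,1,1,1,1,1,1,1,1,1]}' >/dev/null
python3 -m crank '{"travel":[[6.3,-37.3,0],[0,0,0],[0,0,0],[0,0,0],[0,0,0]],"twist":[0,5.5,5.5,0,0],"claw":[1,1,1,1,1]}' >/dev/null
python3 - <<'E'
from h import *
s=bot.observe();im=bot.camera('wrist');cv2.imwrite('pics/w9.png',im[:,:,::-1])
for th in(13,15): tray(im,s,(215,120,420,380),th=th)
print(s['ee_pos'],s['t']); goto(.5772,.3935,-5)
E
```

```text
tray px 340 295 c 454.3 375.3  61.2 x 58.1 yaw 1.9
tray px 310 173 c 577.2 394.4  57.7 x 56.5 yaw -4.9
tray px 341 296 c 453.8 375.1  58.4 x 56.6 yaw 1.9
tray px 310 173 c 577.1 394.6  56.6 x 56.4 yaw -5.0
[0.543149   0.39271152 0.19329155] 21.55
at [0.5433 0.3925 0.1934] h -4.8 twist 0.2 tool xy 33.6 -4.0
```

```bash
python3 -m crank '{"travel":[[8.4,-1.3,30],[8.4,-1.3,30],[8.4,-1.2,30],[8.4,-1.2,30],[0,0,30],[0,0,25],[0,0,12],[0,0,1],[0,0,0],[0,0,0]],"twist":[0.2,0,0,0,0,0,0,0,0,0],"claw":[1,1,1,1,1,1,1,1,1,1]}' >/dev/null; python3 st.py
python3 -m crank '{"travel":[[0,0,0],[0,0,0],[0,0,0],[0,0,0],[0,0,0],[0,0,0]],"twist":[0,0,0,0,0,0],"claw":[0,0,0,0,0,0]}'|tail -5;python3 st.py
python3 -m crank '{"travel":[[0,0,-20],[0,0,-35],[0,0,-35],[0,0,-35],[0,0,-35],[0,0,-35],[0,0,0],[0,0,0]],"twist":[0,0,0,0,0,0,0,0],"claw":[0,0,0,0,0,0,0,0]}' | grep -E "ee_pos|grip"
python3 - <<'E'
from h import *
goto(*world(-63,1),5.9)
E
```

```text
t 22.4 case [ 40.1 410.9] z 7.0 h -5.1 F [ 0.5  0.7 -0.3] g 85.6
ee_pos: [0.5809, 0.3959, 0.0104]
tool_rot: [-0.002, 0.999, -0.045, 0.004]
force: [0.7, -4.3, 19.0]
grip_width: 0.0119
finger_force: 9.4
t 22.9 case [ 42.6 410.7] z 10.4 h -5.1 F [ 0.3 -4.4 19. ] g 11.9
ee_pos: [0.5787, 0.3962, 0.2038]
grip_width: -0.0001
at [0.5787 0.3962 0.2038] h -5.1 twist -11.0 tool xy -103.3 410.2
```

The grip was too high (z 7) and the fingers slipped off over the tray. I'll re-measure and grip lower.

```bash
python3 -m crank '{"travel":[[-17,0,0],[-17,0,0],[0,0,0],[0,0,0],[0,0,0]],"twist":[0,0,0,0,0],"claw":[1,1,1,1,1]}' >/dev/null
python3 - <<'E'
from h import *
s=bot.observe();im=bot.camera('wrist');cv2.imwrite('pics/w10.png',im[:,:,::-1])
tray(im,s,(215,120,420,380),th=14)
print(s['ee_pos'],s['t']); goto(.5772,.3945,-5)
E
```

```text
tray px 345 293 c 454.3 375.1  60.3 x 57.3 yaw 1.1
tray px 315 171 c 577.4 394.5  56.9 x 55.7 yaw -5.0
[0.54371714 0.39759069 0.19936983] 24.0167
at [0.5441 0.3975 0.1994] h -5.1 twist -0.1 tool xy 33.2 0.1
```

```bash
python3 -m crank '{"travel":[[8.4,0,30],[8.4,0,30],[8.4,0,30],[8,0,30],[0,0,30],[0,0,25],[0,0,15],[0,0,7],[0,0,0],[0,0,0]],"twist":[0,0,0,0,0,0,0,0,0,0],"claw":[1,1,1,1,1,1,1,1,1,1]}' >/dev/null; python3 st.py
python3 -m crank '{"travel":[[0,0,0],[0,0,0],[0,0,0],[0,0,0],[0,0,0],[0,0,0]],"twist":[0,0,0,0,0,0],"claw":[0,0,0,0,0,0]}'|tail -5;python3 st.py
```

```text
t 24.9 case [ 38.9 410.7] z 3.8 h -5.1 F [ 0.7 -0.3  1. ] g 85.8
ee_pos: [0.5775, 0.3959, 0.0058]
tool_rot: [-0.001, 0.999, -0.045, 0.001]
force: [-1.6, -2.1, 8.3]
grip_width: 0.051
finger_force: 60.7
t 25.4 case [ 39.1 411.1] z 5.8 h -5.1 F [-1.8 -1.9  8.3] g 51.0
```

```bash
python3 -m crank '{"travel":[[0,0,-10],[0,0,-25],[0,0,-35],[0,0,-35],[0,0,-35],[0,0,-35],[0,0,-25],[0,0,0]],"twist":[0,0,0,0,0,0,0,0],"claw":[0,0,0,0,0,0,0,0]}' | grep -E "ee_pos|grip|finger"
python3 - <<'E'
from h import *
s=bot.observe();im=bot.camera('wrist');cv2.imwrite('pics/w11.png',im[:,:,::-1])
tray(im,s,(215,200,420,420),z=s['ee_pos'][2]+.0045,th=14); print(s['ee_pos'])
goto(*world(-130,0.5),5.9);goto(*world(-63,0.5),5.9)
E
```

```text
ee_pos: [0.5796, 0.3976, 0.2114]
grip_width: 0.0504
finger_force: 62.3
tray px 315 305 c 581.1 397.1  55.8 x 58.9 yaw -4.7
[0.57961317 0.39755182 0.21137577]
at [0.5783 0.3966 0.2081] h -5.1 twist -11.0 tool xy -170.0 411.1
at [0.5783 0.3966 0.2081] h -5.1 twist -11.0 tool xy -103.0 411.1
```

View pics/w11.png

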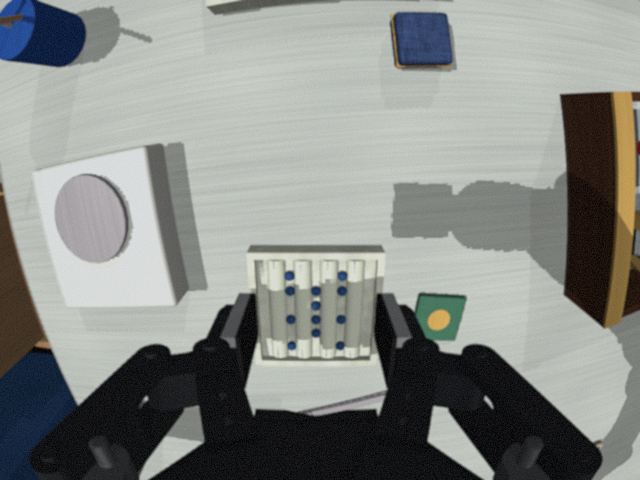

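The tray is held square at (315,305), between the pads. I carry it to the pocket.

```bash
python3 -m crank '{"travel":[[-9.5,37.4,0],[-9.5,37.4,0],[-9.5,37.4,0],[-9.5,37.4,0],[-9.5,37.4,0],[-9.5,37.4,0],[-9.5,37.4,0],[-9.5,37.4,0],[-9.5,37.4,0],[-9.5,37.4,0]],"twist":[0,0,0,0,0,0,0,0,0,0],"claw":[0,0,0,0,0,0,0,0,0,0]}' |grep grip
python3 -m crank '{"travel":[[-9.5,37,0],[0,0,0],[0,0,0],[0,0,0],[0,0,0]],"twist":[0,-5.5,-5.5,0,0],"claw":[0,0,0,0,0]}' |grep grip
python3 - <<'E'
from h import *
st();goto(*world(-64,0.5),5.9)
E
```

```text
grip_width: 0.0507
grip_width: 0.0507
t 27.4 case [-143.6   26.9] z 202.7 h 5.7 F [-0.5  0.1 -0.8] g 50.7
at [ 0.4352 -0.005   0.2027] h 5.7 twist -0.2 tool xy 79.6 26.4
```

```bash
python3 -m crank '{"travel":[[27,9,0],[27,9,0],[25.6,8.4,0],[0,0,30],[0,0,30],[0,0,30],[0,0,25],[0,0,0],[0,0,0]],"twist":[-0.2,0,0,0,0,0,0,0,0],"claw":[0,0,0,0,0,0,0,0,0]}' |grep grip;python3 - <<'E'
from h import *
st();goto(*world(-64,0.5),5.9)
E
```

```text
grip_width: 0.0504
t 28.1 case [-64.4   1.5] z 87.0 h 6.1 F [-0.5  1.2  1.1] g 50.4
at [ 0.5166 -0.0222  0.087 ] h 6.1 twist 0.2 tool xy 0.4 1.0
```

```bash
python3 -m crank '{"travel":[[0.4,1,20],[0,0,15],[0,0,12],[0,0,9],[0,0,2],[0,0,0]],"twist":[0,0,0,0,0,0],"claw":[0,0,0,0,0,0]}' |grep grip;python3 st.py
python3 -m crank '{"travel":[[0,0,0],[0,0,0],[0,0,0],[0,0,0],[0,0,-10],[0,0,-30],[0,0,-35],[0,0,-35],[0,0,-35],[0,0,-30]],"twist":[0,0,0,0,0,0,0,0,0,0],"claw":[1,1,1,1,1,1,1,1,1,1]}' >/dev/null
python3 - <<'E'
from h import *
s=bot.observe();im=bot.camera('wrist');cv2.imwrite('pics/w12.png',im[:,:,::-1])
st();tray(im,s,(270,160,365,270),z=.031);q=world(-62,.5)*1000;print('pocket',q.round(1));goto(.42,.375,1.5)
E
```

```text
grip_width: 0.0506
t 28.6 case [-62.4  -0.2] z 30.7 h 6.1 F [-0.3  0.   0.1] g 50.6
t 29.5 case [-59.4  -0.6] z 213.3 h 6.1 F [ 0.7 -0.7  3.1] g 85.0
tray px 287 245 c 481.6 -4.5  38.6 x 46.7 yaw -10.8
tray px 318 192 c 531.5 -23.9  50.4 x 82.8 yaw 6.1
pocket [519.1 -22.9]
at [ 0.5217 -0.0237  0.2133] h 6.1 twist 4.6 tool xy -91.3 -401.3
```

```bash
sed -i "s/(h\[...,1\]>=th)&/(h[...,1]>=th)\&(h[...,1]<70)\&/" h.py; python3 - <<'E'
from h import *
s=bot.observe();im=cv2.imread('pics/w12.png')[:,:,::-1]
tray(im,s,(270,160,365,250),z=.031)
cv2.imwrite('pics/c12.png',cv2.resize(im[:,:,::-1][130:300,220:420],None,fx=3,fy=3))
E
```

```text
tray px 316 199 c 530.4 -19.2  42.1 x 49.9 yaw 6.9
```

View pics/c12.png

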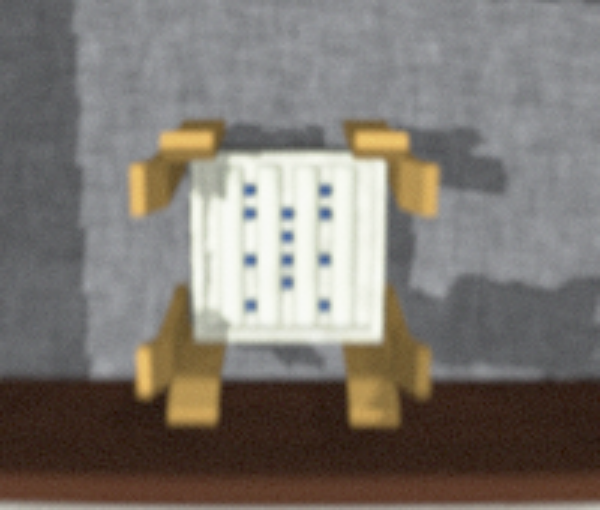

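The first tray is seated squarely inside the posts (crop x 193–385, y 152–342). On to tray a.

```bash
python3 -m crank '{"travel":[[-5.3,-37,0],[-5.3,-37,0],[-5.3,-37,0],[-5.3,-37,0],[-5.3,-37,0],[-5.3,-37,0],[-5.3,-37,0],[-5.3,-37,0],[-5.3,-37,0],[-5.3,-37,0]],"twist":[0,0,0,0,0,0,0,0,0,0],"claw":[1,1,1,1,1,1,1,1,1,1]}' >/dev/null
python3 -m crank '{"travel":[[-5.3,-37,0],[0,0,0],[0,0,0],[0,0,0]],"twist":[0,4.6,0,0],"claw":[1,1,1,1]}' >/dev/null
python3 - <<'E'
from h import *
s=bot.observe();im=bot.camera('wrist');cv2.imwrite('pics/w13.png',im[:,:,::-1])
tray(im,s,(215,100,420,330),th=14)
rect(im,s,(370,120,600,330),'lid',.01)
print(s['ee_pos'],s['t']); goto(.4543,.3751,1.5)
E
```

```text
tray px 315 168 c 452.7 375.1  56.5 x 56.9 yaw 1.7
lid c 444.5 276.3  54.9 x 54.1  yaw -10.5 n 207
[0.41686067 0.37411815 0.20518347] 30.6667
at [0.4174 0.3733 0.2052] h 1.5 twist 0.0 tool xy 37.0 -0.8
```

```bash
python3 -m crank '{"travel":[[9,-0.8,30],[9,-1,30],[9,0,30],[8.5,0,30],[0,0,30],[0,0,28],[0,0,17],[0,0,8],[0,0,0],[0,0,0]],"twist":[0.2,0,0,0,0,0,0,0,0,0],"claw":[1,1,1,1,1,1,1,1,1,1]}' >/dev/null; python3 st.py
python3 -m crank '{"travel":[[0,0,0],[0,0,0],[0,0,0],[0,0,0],[0,0,0],[0,0,0]],"twist":[0,0,0,0,0,0],"claw":[0,0,0,0,0,0]}'|tail -2;python3 st.py
python3 -m crank '{"travel":[[0,0,-10],[0,0,-25],[0,0,-35],[0,0,-35],[0,0,-35],[0,0,-35],[0,0,-25],[0,0,0]],"twist":[0,0,0,0,0,0,0,0],"claw":[0,0,0,0,0,0,0,0]}' | grep -E "ee_pos|grip|finger"
python3 - <<'E'
from h import *
s=bot.observe();im=bot.camera('wrist');cv2.imwrite('pics/w14.png',im[:,:,::-1])
tray(im,s,(215,200,420,420),z=s['ee_pos'][2]+.0045,th=14); print(s['ee_pos'])
goto(*world(-63.5,0.5))
E
```

```text
t 31.6 case [-86.4 404.7] z 2.6 h 1.3 F [0.8 1.3 0.5] g 85.7
grip_width: 0.0524
finger_force: 60.8
t 32.0 case [-86.2 405.9] z 4.2 h 1.3 F [-1.4 -2.  10.3] g 52.4
ee_pos: [0.4551, 0.3799, 0.209]
grip_width: 0.0523
finger_force: 62.8
tray px 315 306 c 455.4 379.7  59.6 x 56.5 yaw 1.3
[0.45509392 0.37994986 0.20901744]
at [0.4539 0.3789 0.2062] h 1.3 twist 0.0 tool xy 54.5 403.2
```

```bash
python3 -m crank '{"travel":[[5,36.6,0],[5,36.6,0],[5,36.6,0],[5,36.6,0],[5,36.6,0],[5,36.6,0],[5,36.6,0],[5,36.6,0],[5,36.6,0],[5,36.6,0]],"twist":[0,0,0,0,0,0,0,0,0,0],"claw":[0,0,0,0,0,0,0,0,0,0]}' |grep grip
python3 -m crank '{"travel":[[5,36.6,0],[0,0,30],[0,0,30],[0,0,25],[0,0,0],[0,0,0]],"twist":[0,-4.6,0,0,0,0],"claw":[0,0,0,0,0,0]}' |grep grip
python3 - <<'E'
from h import *
st();goto(*world(-62.5,0.5),5.9)
E
```

```text
grip_width: 0.0526
grip_width: 0.0527
t 34.1 case [-66.2   0. ] z 115.9 h 5.9 F [ 0.2 -0.1 -0.3] g 52.7
at [ 0.5149 -0.0238  0.1159] h 5.9 twist 0.0 tool xy 3.7 -0.5
```

```bash
python3 -m crank '{"travel":[[3.5,-0.5,20],[0,0,20],[0,0,15],[0,0,12],[0,0,9],[0,0,3],[0,0,0]],"twist":[0,0,0,0,0,0,0],"claw":[0,0,0,0,0,0,0]}' |grep grip;python3 st.py
python3 -m crank '{"travel":[[0,0,0],[0,0,0],[0,0,0],[0,0,0],[0,0,-10],[0,0,-30],[0,0,-35],[0,0,-35],[0,0,-35],[0,0,-20]],"twist":[0,0,0,0,0,0,0,0,0,0],"claw":[1,1,1,1,1,1,1,1,1,1]}' >/dev/null
python3 - <<'E'
from h import *
s=bot.observe();im=bot.camera('wrist');cv2.imwrite('pics/w15.png',im[:,:,::-1])
st();tray(im,s,(270,160,365,250),z=.041);print('pocket',world(-62,.5)*1000)
s8=bot.observe();i=cv2.imread('pics/w8.png')[:,:,::-1]
goto(.56,-.386);goto(.41,-.386)
E
```

```text
grip_width: 0.0524
t 34.7 case [-60.8   0.4] z 38.4 h 5.9 F [ 0.7 -0.2 -0.4] g 52.4
t 35.6 case [-57.9  -0. ] z 210.1 h 5.9 F [ 1.7 -0.   2.6] g 85.3
tray px 325 237 c 505.0 -32.0  26.5 x 43.2 yaw 5.9
pocket [519.07702907 -22.87578587]
at [ 0.5232 -0.023   0.2101] h 5.9 twist 0.0 tool xy -0.7 364.9
at [ 0.5232 -0.023   0.2101] h 5.9 twist 0.0 tool xy -149.9 349.5
```

```bash
cat >> h.py <<'E'
def stones(im,s,box,z):
    h=cv2.cvtColor(np.ascontiguousarray(im),cv2.COLOR_RGB2HSV);x0,y0,x1,y1=box
    m=cv2.inRange(h,(95,60,30),(130,255,220));k=np.zeros_like(m);k[y0:y1,x0:x1]=m[y0:y1,x0:x1]
    k=cv2.morphologyEx(k,cv2.MORPH_OPEN,np.ones((2,2)));q=np.argwhere(k)[:,::-1].astype(np.float32);(a,b),(w,l),an=cv2.minAreaRect(q);print('stones px %.1f %.1f'%(a,b),w,l,'an %.1f'%((an+45)%90-45),'case',case(onz('wrist',(a,b),z,s)).round(1))
    wm=((h[...,2]>150)&(h[...,1]<50));wm[:y0]=0;wm[y1:]=0;wm[:,:x0]=0;wm[:,x1:]=0
    c=max(cv2.findContours((wm*255).astype(np.uint8),cv2.RETR_EXTERNAL,cv2.CHAIN_APPROX_NONE)[0],key=cv2.contourArea)
    P=np.array([case(onz('wrist',t[0],z,s)) for t in c],np.float32);(a,b),(w,l),an=cv2.minAreaRect(P);print('white case %.1f %.1f  %.1fx%.1f %.1f'%(a,b,w,l,(an+45)%90-45))
E
python3 - <<'E'
from h import *
s=bot.observe()
for f in('w12','w15'): stones(cv2.imread(f'pics/{f}.png')[:,:,::-1],s,(270,160,365,262),.031 if f=='w12' else .041)
s=np.load('s8.npy',allow_pickle=True).item();stones(cv2.imread('pics/w8.png')[:,:,::-1],s,(575,160,640,225),.01);stones(cv2.imread('pics/w8.png')[:,:,::-1],s,(570,260,630,330),.01)
E
```

```text
stones px 316.5 213.0 40.0 27.0 an 0.0 case [-57.8  -1.3]
white case -59.4 -0.0  62.6x59.2 0.1
stones px 316.0 218.5 41.0 28.0 an 0.0 case [-60.4  -0.8]
white case -60.5 2.3  63.5x59.2 -0.0
stones px 0.0 0.0 0.0 0.0 an 0.0 case [198.6 369.5]
white case -37.5 -335.7  80.0x122.7 5.8
stones px 0.0 0.0 0.0 0.0 an 0.0 case [198.6 369.5]
white case -170.5 -366.6  161.9x105.4 -1.5
```

Two trays are stacked at (-60,-1), which agrees with the pocket. Next are the trays on the right; I also check the jar and loupe clearance.

```bash
python3 -m crank '{"travel":[[-1.2,36.5,0],[-1.2,36.5,0],[-1.2,36.5,0],[-1.2,36.5,0],[-1.2,36.5,0],[-1.2,36.5,0],[-1.2,36.5,0],[-1.2,36.5,0],[-1.2,36.5,0],[-1.2,36.5,0]],"twist":[0,0,0,0,0,0,0,0,0,0],"claw":[1,1,1,1,1,1,1,1,1,1]}' >/dev/null
python3 -m crank '{"travel":[[0,0,0],[0,0,0],[0,0,0]],"twist":[5.9,0,0],"claw":[1,1,1]}' >/dev/null
python3 - <<'E'
from h import *
s=bot.observe();im=bot.camera('wrist');cv2.imwrite('pics/w16.png',im[:,:,::-1]);np.save('s16.npy',s,allow_pickle=True)
for th in(13,15): tray(im,s,(210,60,430,400),th=th)
print(s['ee_pos'],s['t'],heading(s))
S=np.load('s1.npy',allow_pickle=True).item();print('jar',onz('wrist',(488,124),.045,S).round(3),'loupe',onz('wrist',(466,217),.02,S).round(3),onz('wrist',(469,187),.015,S).round(3),'clip',onz('wrist',(465,284),.014,S).round(3),onz('wrist',(507,283),.014,S).round(3))
E
```

```text
tray px 315 300 c 448.4 -386.6  59.9 x 57.9 yaw 0.2
tray px 318 163 c 586.3 -389.0  58.4 x 58.6 yaw 13.2
tray px 315 301 c 447.5 -386.3  56.6 x 57.6 yaw -0.2
tray px 318 163 c 586.2 -389.0  56.9 x 56.9 yaw 13.4
[ 0.5453106  -0.38678407  0.20306935] 36.65 0.10539802965964495
jar [ 0.577 -0.267  0.045] loupe [ 0.453 -0.27   0.02 ] [ 0.492 -0.269  0.015] clip [ 0.354 -0.296  0.014] [ 0.36  -0.367  0.014]
```

```bash
python3 -m crank '{"travel":[[0,0,0],[0,0,0],[10,3,30],[10,3,30],[10,3,30],[9.3,2.5,30],[0,0,30],[0,0,25],[0,0,0],[0,0,0]],"twist":[-6.6,-6.6,0,0,0,0,0,0,0,0],"claw":[1,1,1,1,1,1,1,1,1,1]}' >/dev/null
python3 - <<'E'
from h import *
s=bot.observe();st();goto(.5862,-.389,13.3)
E
```

```text
t 37.5 case [ -32.8 -369. ] z 27.2 h 13.4 F [ 1.4 -0.5 -0.4] g 85.5
at [ 0.5861 -0.3874  0.0272] h 13.4 twist 0.1 tool xy -0.3 1.6
```

```bash
python3 -m crank '{"travel":[[0,1.5,14],[0,0,9],[0,0,1],[0,0,0],[0,0,0]],"twist":[0,0,0,0,0],"claw":[1,1,1,1,1]}' >/dev/null; python3 st.py
python3 -m crank '{"travel":[[0,0,0],[0,0,0],[0,0,0],[0,0,0],[0,0,0],[0,0,0]],"twist":[0,0,0,0,0,0],"claw":[0,0,0,0,0,0]}'|tail -2;python3 st.py
python3 -m crank '{"travel":[[0,0,-10],[0,0,-25],[0,0,-35],[0,0,-35],[0,0,-35],[0,0,-35],[0,0,-25],[0,0,0],[0,0,0]],"twist":[0,0,0,0,0,0,0,3.7,3.7],"claw":[0,0,0,0,0,0,0,0,0]}' | grep -E "ee_pos|grip|finger"
python3 - <<'E'
from h import *
s=bot.observe();im=bot.camera('wrist');cv2.imwrite('pics/w17.png',im[:,:,::-1])
tray(im,s,(215,200,420,420),z=s['ee_pos'][2]+.0045,th=14); print(s['ee_pos'])
goto(*world(-61.5,0.5))
E
```

```text
t 38.0 case [ -32.2 -372.9] z 4.6 h 13.2 F [-0.1  0.6 -0. ] g 85.5
grip_width: 0.0514
finger_force: 61.1
t 38.5 case [ -32.1 -372.9] z 5.6 h 13.2 F [-2.7  0.3  6.7] g 51.4
ee_pos: [0.588, -0.3917, 0.2077]
grip_width: 0.0511
finger_force: 62.3
tray px 315 304 c 589.3 -391.9  58.6 x 55.9 yaw 5.6
[ 0.5880467  -0.39174197  0.20767689]
at [ 0.5873 -0.3912  0.2061] h 5.5 twist 0.0 tool xy -32.3 -373.2
```

```bash
python3 -m crank '{"travel":[[-3.3,-37.3,0],[-3.3,-37.3,0],[-3.3,-37.3,0],[-3.3,-37.3,0],[-3.3,-37.3,0],[-3.3,-37.3,0],[-3.3,-37.3,0],[-3.3,-37.3,0],[-3.3,-37.3,0],[-3.3,-37.3,0]],"twist":[-0.4,0,0,0,0,0,0,0,0,0],"claw":[0,0,0,0,0,0,0,0,0,0]}' |grep grip
python3 -m crank '{"travel":[[0,0,30],[0,0,30],[0,0,25],[0,0,0],[0,0,0]],"twist":[0,0,0,0,0],"claw":[0,0,0,0,0]}' |grep grip
python3 - <<'E'
from h import *
st();goto(*world(-61.5,0.5),5.9)
E
```

```text
grip_width: 0.0511
grip_width: 0.0509
t 40.5 case [-68.    0.4] z 118.6 h 6.3 F [ 0.1 -0.4  0.7] g 50.9
at [ 0.5132 -0.0236  0.1186] h 6.3 twist 0.4 tool xy 6.5 -0.1
```

```bash
python3 -m crank '{"travel":[[5.5,0,20],[0,0,20],[0,0,15],[0,0,10],[0,0,5],[0,0,0]],"twist":[0.4,0,0,0,0,0],"claw":[0,0,0,0,0,0]}' |grep grip;python3 st.py
python3 -m crank '{"travel":[[0,0,0],[0,0,0],[0,0,0],[0,0,0],[0,0,-10],[0,0,-30],[0,0,-35],[0,0,-35],[0,0,-35],[0,0,-10]],"twist":[0,0,0,0,0,0,0,0,0,0],"claw":[1,1,1,1,1,1,1,1,1,1]}' >/dev/null
python3 - <<'E'
from h import *
s=bot.observe();im=bot.camera('wrist');cv2.imwrite('pics/w18.png',im[:,:,::-1])
st();stones(im,s,(270,160,365,262),.051)
goto(.41,-.3865)
E
```

```text
grip_width: 0.0513
t 41.0 case [-61.4   0.1] z 49.2 h 5.8 F [ 0.4  0.4 -1.4] g 51.3
t 41.9 case [-58.7  -0. ] z 209.7 h 5.8 F [ 1.1 -0.8  0.6] g 85.1
stones px 316.5 226.0 34.0 29.0 an 0.0 case [-65.5  -1.1]
white case -61.4 0.9  59.3x60.1 -0.2
at [ 0.5224 -0.023   0.2097] h 5.8 twist 0.0 tool xy -148.5 350.3
```

```bash
python3 -m crank '{"travel":[[-14.8,35,0],[-14.8,35,0],[-14.8,35,0],[-14.8,35,0],[-14.8,35,0],[-14.8,35,0],[-14.8,35,0],[-14.8,35,0],[-14.8,35,0],[-14.8,35,0]],"twist":[0,0,0,0,0,0,0,0,0,0],"claw":[1,1,1,1,1,1,1,1,1,1]}' >/dev/null
python3 -m crank '{"travel":[[0,0,0],[0,0,0],[0,0,0]],"twist":[5.8,0,0],"claw":[1,1,1]}' >/dev/null
python3 - <<'E'
from h import *
s=bot.observe();im=bot.camera('wrist');cv2.imwrite('pics/w19.png',im[:,:,::-1])
for th in(13,15): tray(im,s,(210,60,430,400),th=th)
goto(.4479,-.3865,0)
E
```

```text
tray px 317 164 c 446.7 -386.4  57.2 x 57.7 yaw -0.8
tray px 317 164 c 446.6 -386.6  56.0 x 56.1 yaw -0.6
at [ 0.4078 -0.3848  0.2036] h 0.2 twist 0.2 tool xy 40.1 1.7
```

```bash
python3 -m crank '{"travel":[[10,1,30],[10,0.7,30],[10,0,30],[9,0,30],[0,0,30],[0,0,27],[0,0,16],[0,0,8],[0,0,0],[0,0,0]],"twist":[0.5,0,0,0,0,0,0,0,0,0],"claw":[1,1,1,1,1,1,1,1,1,1]}' >/dev/null; python3 st.py
python3 -m crank '{"travel":[[0,0,0],[0,0,0],[0,0,0],[0,0,0],[0,0,0],[0,0,0]],"twist":[0,0,0,0,0,0],"claw":[0,0,0,0,0,0]}'|tail -2;python3 st.py
python3 -m crank '{"travel":[[0,0,-10],[0,0,-25],[0,0,-35],[0,0,-35],[0,0,-35],[0,0,-35],[0,0,-25],[0,0,0],[0,0,0]],"twist":[0,0,0,0,0,0,0,-6.3,0],"claw":[0,0,0,0,0,0,0,0,0]}' | grep -E "ee_pos|grip|finger"
python3 - <<'E'
from h import *
s=bot.observe();im=bot.camera('wrist');cv2.imwrite('pics/w20.png',im[:,:,::-1])
tray(im,s,(215,200,420,420),z=s['ee_pos'][2]+.0045,th=14); print(s['ee_pos'])
goto(*world(-61.5,0.5))
E
```

```text
t 43.9 case [-170.8 -354.7] z 3.4 h -0.4 F [ 0.2 -0.6 -0.2] g 85.3
grip_width: 0.0517
finger_force: 60.5
t 44.4 case [-170.9 -356.1] z 5.3 h -0.5 F [-1.   2.2 10.7] g 51.7
ee_pos: [0.4474, -0.3891, 0.2061]
grip_width: 0.0513
finger_force: 62.4
tray px 315 306 c 448.0 -389.4  59.2 x 56.1 yaw 6.0
[ 0.44738767 -0.38908724  0.20611147]
at [ 0.4465 -0.3884  0.2044] h 5.7 twist 0.0 tool xy 109.0 -356.5
```

```bash
python3 -m crank '{"travel":[[10.9,-35.6,0],[10.9,-35.6,0],[10.9,-35.6,0],[10.9,-35.6,0],[10.9,-35.6,0],[10.9,-35.6,0],[10.9,-35.6,0],[10.9,-35.6,0],[10.9,-35.6,0],[10.9,-35.6,0]],"twist":[-0.2,0,0,0,0,0,0,0,0,0],"claw":[0,0,0,0,0,0,0,0,0,0]}' |grep grip
python3 -m crank '{"travel":[[0,0,30],[0,0,30],[0,0,20],[0,0,0],[0,0,0]],"twist":[0,0,0,0,0],"claw":[0,0,0,0,0]}' |grep grip
python3 - <<'E'
from h import *
st();goto(*world(-61.5,0.5),5.9)
E
```

```text
grip_width: 0.051
grip_width: 0.0514
t 46.4 case [-64.6   0.8] z 121.8 h 5.9 F [ 0.3 -1.  -0.3] g 51.4
at [ 0.5164 -0.0229  0.1218] h 5.9 twist 0.0 tool xy 3.1 0.3
```

```bash
python3 -m crank '{"travel":[[2.3,0.3,20],[0,0,20],[0,0,12],[0,0,8],[0,0,4],[0,0,0]],"twist":[0,0,0,0,0,0],"claw":[0,0,0,0,0,0]}' |grep grip;python3 st.py
python3 -m crank '{"travel":[[0,0,0],[0,0,0],[0,0,0],[0,0,0],[0,0,-10],[0,0,-30],[0,0,-35],[0,0,-35],[0,0,-35],[0,0,-5]],"twist":[0,0,0,0,0,0,0,0,0,0],"claw":[1,1,1,1,1,1,1,1,1,1]}' >/dev/null
python3 - <<'E'
from h import *
s=bot.observe();im=bot.camera('wrist');cv2.imwrite('pics/w21.png',im[:,:,::-1])
st();stones(im,s,(265,160,370,275),.061)
goto(.408,.276)
E
```

```text
grip_width: 0.0514
t 46.9 case [-60.6   0.2] z 59.3 h 6.0 F [-0.1 -1.1 -0.5] g 51.4
t 47.8 case [-58.1   0.2] z 214.1 h 6.0 F [-0.4 -0.8  0.1] g 85.3
stones px 316.5 225.0 42.0 29.0 an 0.0 case [-61.7  -1. ]
white case -61.1 0.4  57.8x58.0 0.1
at [ 0.523  -0.0228  0.2141] h 6.0 twist 0.0 tool xy -83.2 -309.1
```

All four trays are stacked squarely. Now the lid.

```bash
python3 -m crank '{"travel":[[-9.2,-34.4,0],[-9.2,-34.4,0],[-9.2,-34.4,0],[-9.2,-34.4,0],[-9.2,-34.4,0],[-9.2,-34.4,0],[-9.2,-34.4,0],[-9.2,-34.4,0],[-9.2,-34.4,0],[0,0,0]],"twist":[0,0,0,0,0,0,0,0,0,5.5],"claw":[1,1,1,1,1,1,1,1,1,1]}' >/dev/null
python3 -m crank '{"travel":[[0,0,0],[0,0,0],[0,0,0],[0,0,0]],"twist":[5.5,5.4,0,0],"claw":[1,1,1,1]}' >/dev/null
python3 - <<'E'
from h import *
s=bot.observe();im=bot.camera('wrist');cv2.imwrite('pics/w22.png',im[:,:,::-1])
rect(im,s,(200,60,440,380),'lid',.01);goto(.4455,.2755,-10.4)
E
```

```text
lid c 444.5 275.2  54.0 x 53.2  yaw -10.4 n 225
at [0.4051 0.2761 0.2086] h -10.3 twist 0.1 tool xy 39.8 -6.7
```

```bash
python3 -m crank '{"travel":[[10,-2,30],[10,-2,30],[10,-2.4,30],[9,0,30],[0,0,30],[0,0,30],[0,0,18],[0,0,8],[0,0,0],[0,0,0]],"twist":[0,0,0,0,0,0,0,0,0,0],"claw":[1,1,1,1,1,1,1,1,1,1]}' >/dev/null; python3 st.py
python3 -m crank '{"travel":[[0,0,0],[0,0,0],[0,0,0],[0,0,0],[0,0,0],[0,0,0]],"twist":[0,0,0,0,0,0],"claw":[0,0,0,0,0,0]}'|tail -2;python3 st.py
python3 -m crank '{"travel":[[0,0,-10],[0,0,-25],[0,0,-35],[0,0,-35],[0,0,-35],[0,0,-35],[0,0,-25],[0,0,0],[0,0,0],[0,0,0]],"twist":[0,0,0,0,0,0,0,-5.5,-5.5,-5.3],"claw":[0,0,0,0,0,0,0,0,0,0]}' | grep -E "ee_pos|grip|finger"
python3 - <<'E'
from h import *
s=bot.observe();im=bot.camera('wrist');cv2.imwrite('pics/w23.png',im[:,:,::-1])
rect(im,s,(215,200,420,420),'lid',s['ee_pos'][2]+.0045); print(s['ee_pos'])
goto(*world(-61.5,0.5))
E
```

```text
t 49.8 case [-104.8  305.1] z 3.3 h -10.4 F [ 1.  -0.4 -0.5] g 85.5
grip_width: 0.0522
finger_force: 60.2
t 50.3 case [-104.1  305.5] z 5.2 h -10.4 F [-1.8 -0.4 12.3] g 52.2
ee_pos: [0.4452, 0.2757, 0.2049]
grip_width: 0.0513
finger_force: 62.4
lid c 445.2 276.3  56.0 x 58.6  yaw 6.2 n 537
[0.44517697 0.27569417 0.20488507]
at [0.445  0.2755 0.2045] h 6.4 twist 0.0 tool xy 40.9 304.8
```

```bash
python3 -m crank '{"travel":[[4.6,33.9,0],[4.6,33.9,0],[4.6,33.9,0],[4.6,33.9,0],[4.6,33.9,0],[4.6,33.9,0],[4.6,33.9,0],[4.6,33.9,0],[4.6,33.9,0],[0,0,0]],"twist":[0,0,0,0,0,0,0,0,0,0.4],"claw":[0,0,0,0,0,0,0,0,0,0]}' |grep grip
python3 -m crank '{"travel":[[0,0,30],[0,0,30],[0,0,20],[0,0,0],[0,0,0]],"twist":[0,0,0,0,0],"claw":[0,0,0,0,0]}' |grep grip
python3 - <<'E'
from h import *
st();goto(*world(-61.5,0.5),5.9)
E
```

```text
grip_width: 0.0513
grip_width: 0.0515
t 52.5 case [-64.2   0.2] z 123.0 h 5.5 F [1.2 0.1 0.5] g 51.5
at [ 0.5169 -0.0234  0.123 ] h 5.5 twist -0.4 tool xy 2.7 -0.3
```

```bash
python3 -m crank '{"travel":[[2.2,-0.3,20],[0,0,15],[0,0,12],[0,0,7],[0,0,1.5],[0,0,0]],"twist":[-0.4,0,0,0,0,0],"claw":[0,0,0,0,0,0]}' |grep grip;python3 st.py
python3 -m crank '{"travel":[[0,0,0],[0,0,0],[0,0,0],[0,0,0],[0,0,-10],[0,0,-30],[0,0,-35],[0,0,-35],[0,0,-30],[0,0,0]],"twist":[0,0,0,0,0,0,0,0,0,0],"claw":[1,1,1,1,1,1,1,1,1,1]}' >/dev/null
python3 - <<'E'
from h import *
s=bot.observe();im=bot.camera('wrist');cv2.imwrite('pics/w24.png',im[:,:,::-1]);np.save('s24.npy',s,allow_pickle=True)
st();P=rect(im,s,(255,140,380,290),'lid',.071);print(case(P.mean(0)))
for b,k in(((120,0,300,140),'red'),((360,0,520,140),'blue')):
  P=rect(im,s,b,k,.112);print(k,case((P.max(0)+P.min(0))/2).round(1))
E
```

```text
grip_width: 0.0514
t 53.0 case [-60.7   0.3] z 68.4 h 5.9 F [-0.4  0.2 -1.1] g 51.4
t 53.9 case [-59.1   0. ] z 211.5 h 5.9 F [ 0.9 -0.6 -0.4] g 85.5
lid c 518.9 -23.4  56.0 x 55.6  yaw 5.9 n 260
[-6.10893575e+01  1.32437392e-02]
red c 634.8 72.9  22.8 x 14.7  yaw -12.8 n 77
red [62.8 83.9]
blue c 651.4 -93.6  14.0 x 22.1  yaw 34.3 n 75
blue [ 62.6 -83.4]
```

The lid measures 56.0×55.6 mm at 71 mm height, so the stack is level and fully seated. Now I close the shutter, pushing the knobs from the +x side.

```bash
python3 -m crank '{"travel":[[31,17,0],[31,17,0],[31,17,0],[31,17,0],[31,17,0],[0,0,0],[0,0,25],[0,0,10],[0,0,0],[0,0,0]],"twist":[0,0,0,0,0,0,0,0,0,0],"claw":[0,0,0,0,0,0,0,0,0,0]}' >/dev/null; python3 st.py
```

```text
t 54.7 case [ 92.3 -84.3] z 171.4 h 5.9 F [0.1 0.2 0.8] g -0.2
```

```bash
python3 -m crank '{"travel":[[4,0,25],[0,0,25],[0,0,20],[0,0,6],[0,0,0],[0,0,0]],"twist":[0,0,0,0,0,0],"claw":[0,0,0,0,0,0]}' >/dev/null; python3 st.py
python3 -m crank '{"travel":[[-8,0,0],[-8,0,0],[-8,0,0],[0,0,0]],"twist":[0,0,0,0],"claw":[0,0,0,0]}' >/dev/null; python3 st.py
python3 - <<'E'
from h import *
s=bot.observe();im=bot.camera('wrist');cv2.imwrite('pics/w25.png',im[:,:,::-1])
for b,k in(((0,200,300,480),'red'),((200,150,500,480),'blue')):
  try: P=rect(im,s,b,k,.112);print(k,case((P.max(0)+P.min(0))/2).round(1))
  except Exception as e: print(k,e)
E
```

```text
t 55.2 case [ 98.4 -84.7] z 97.9 h 5.9 F [0.1 0.9 0.8] g 0.2
t 55.5 case [ 73.5 -85.2] z 98.4 h 5.9 F [ 0.6 -0.1  0.5] g 0.4
red c 643.7 62.1  14.5 x 47.0  yaw 32.2 n 119
red [70.4 70.9]
blue max() iterable argument is empty
```

```bash
cat >> h.py <<'E'
def knobs():
    im=bot.camera('scene');h=cv2.cvtColor(np.ascontiguousarray(im),cv2.COLOR_RGB2HSV)
    for k,lo,hi in(('red',(0,150,70),(8,255,255)),('blue',(110,130,40),(130,255,255))):
        m=cv2.inRange(h,lo,hi);m[:,:255]=0;m[:,415:]=0;m[:200]=0;m[310:]=0
        c,l,t,ce=cv2.connectedComponentsWithStats(m)
        if c<2: print(k,'hidden');continue
        i=1+t[1:,4].argmax();print(k,'px',ce[i].round(1),'n',t[i,4],'case',case(onz('scene',(ce[i][0],t[i,1]+1.5),.112)).round(1))
E
python3 - <<'E'
from h import *
knobs()
E
python3 -m crank '{"travel":[[26,-10,0],[0,-40,0],[0,-40,0],[0,-40,0],[0,-40,0],[-10,0,0],[-10,0,0],[-9,0,0],[-9,0,0],[0,0,0]],"twist":[0,0,0,0,0,0,0,0,0,0],"claw":[0,0,0,0,0,0,0,0,0,0]}' >/dev/null; python3 st.py
python3 - <<'E'
from h import *
knobs()
E
```

```text
red px [373.9 242.6] n 56 case [66.6 87. ]
blue px [316.8 267.2] n 9 case [ 55.8 -88. ]
t 56.5 case [60.5 86. ] z 96.7 h 6.0 F [-0.6 -0.7 -0.7] g 0.2
red px [365.9 239.9] n 31 case [41. 86.]
blue px [315.6 271.4] n 11 case [ 65.3 -99.9]
```

The contact offset of about 18 mm is confirmed from the +x side. I continue by turns.

```bash
python3 -m crank '{"travel":[[26,10,0],[0,40,0],[0,40,0],[0,40,0],[0,40,0],[-10,0,0],[-10,0,0],[-9,0,0],[-9,0,0],[0,0,0]],"twist":[0,0,0,0,0,0,0,0,0,0],"claw":[0,0,0,0,0,0,0,0,0,0]}' >/dev/null; python3 st.py
python3 -m crank '{"travel":[[26,-10,0],[0,-40,0],[0,-40,0],[0,-40,0],[0,-40,0],[-10,0,0],[-10,0,0],[-9,0,0],[-9,0,0],[0,0,0]],"twist":[0,0,0,0,0,0,0,0,0,0],"claw":[0,0,0,0,0,0,0,0,0,0]}' >/dev/null; python3 st.py
python3 -m crank '{"travel":[[26,10,0],[0,40,0],[0,40,0],[0,40,0],[0,40,0],[-10,0,0],[-10,0,0],[-9,0,0],[-9,0,0],[0,0,0]],"twist":[0,0,0,0,0,0,0,0,0,0],"claw":[0,0,0,0,0,0,0,0,0,0]}' >/dev/null; python3 st.py
echo 'from h import *
knobs()'>k.py; python3 k.py
```

```text
t 57.3 case [ 48.5 -85.9] z 96.5 h 5.8 F [-0.9 -0.2 -0.3] g 0.2
t 58.2 case [37.  85.6] z 96.5 h 5.9 F [-0.6  0.4  0.6] g 0.1
t 59.0 case [ 25.  -85.7] z 96.5 h 5.8 F [ 0.1 -0.5  0.3] g -0.1
red px [360.  234.7] n 54 case [21.4 85.3]
blue px [303.5 264. ] n 16 case [ 17.3 -94.2]
```

```bash
python3 -m crank '{"travel":[[26,-10,0],[0,-40,0],[0,-40,0],[0,-40,0],[0,-40,0],[-10,0,0],[-10,0,0],[-9,0,0],[-9,0,0],[0,0,0]],"twist":[0,0,0,0,0,0,0,0,0,0],"claw":[0,0,0,0,0,0,0,0,0,0]}' >/dev/null; python3 st.py; python3 k.py
python3 -m crank '{"travel":[[26,10,0],[0,40,0],[0,40,0],[0,40,0],[0,40,0],[-10,0,0],[-10,0,0],[-9,0,0],[-9,0,0],[0,0,0]],"twist":[0,0,0,0,0,0,0,0,0,0],"claw":[0,0,0,0,0,0,0,0,0,0]}' >/dev/null; python3 st.py
python3 -m crank '{"travel":[[26,-10,0],[0,-40,0],[0,-40,0],[0,-40,0],[0,-40,0],[-10,0,0],[-10,0,0],[-9,0,0],[-9,0,0],[0,0,0]],"twist":[0,0,0,0,0,0,0,0,0,0],"claw":[0,0,0,0,0,0,0,0,0,0]}' >/dev/null; python3 st.py
python3 -m crank '{"travel":[[26,10,0],[0,40,0],[0,40,0],[0,40,0],[0,40,0],[-10,0,0],[-10,0,0],[-9,0,0],[-9,0,0],[0,0,0]],"twist":[0,0,0,0,0,0,0,0,0,0],"claw":[0,0,0,0,0,0,0,0,0,0]}' >/dev/null; python3 st.py; python3 k.py
```

```text
t 59.9 case [13.4 86. ] z 96.6 h 6.0 F [0.5 0.4 0.8] g -0.2
red px [352.  232.2] n 27 case [-2. 81.]
blue px [302.3 260.6] n 13 case [  9.4 -90.9]
t 60.8 case [  0.7 -85.4] z 96.5 h 5.9 F [-0.6  0.7 -0.1] g -0.0
t 61.6 case [-11.2  86.2] z 96.6 h 6.0 F [0.2 0.9 0.4] g -0.4
t 62.4 case [-23.8 -84.4] z 96.6 h 5.9 F [-0.6  0.4 -1. ] g -0.0
red px [346.5 227. ] n 45 case [-28.1  87.7]
blue px [290. 254.] n 24 case [-38.5 -87.7]
```

```bash
python3 -m crank '{"travel":[[26,-10,0],[0,-40,0],[0,-40,0],[0,-40,0],[0,-40,0],[-10,0,0],[-10,0,0],[-9,0,0],[-9,0,0],[0,0,0]],"twist":[0,0,0,0,0,0,0,0,0,0],"claw":[0,0,0,0,0,0,0,0,0,0]}' >/dev/null; python3 st.py
python3 -m crank '{"travel":[[26,10,0],[0,40,0],[0,40,0],[0,40,0],[0,40,0],[-10,0,0],[-10,0,0],[-9,0,0],[-7,0,0],[0,0,0]],"twist":[0,0,0,0,0,0,0,0,0,0],"claw":[0,0,0,0,0,0,0,0,0,0]}' >/dev/null; python3 st.py
python3 -m crank '{"travel":[[-2,0,0],[-2,0,0],[0,0,0]],"twist":[0,0,0],"claw":[0,0,0]}' >/dev/null; python3 st.py
```

```text
t 63.3 case [-36.2  85.2] z 96.5 h 5.9 F [ 0.2 -1.   0.2] g 0.0
t 64.2 case [-46.2 -84.9] z 96.6 h 5.9 F [-0.9 -0.2  0.7] g -0.0
t 64.4 case [-47.2 -84.2] z 96.8 h 6.0 F [ 3.2 -0.4 -1.4] g 0.1
```

```bash
python3 -m crank '{"travel":[[-3,0,0],[0,0,0]],"twist":[0,0],"claw":[0,0]}' >/dev/null; python3 st.py
python3 -m crank '{"travel":[[32,-10,0],[0,-40,0],[0,-40,0],[0,-40,0],[0,-40,0],[-10,0,0],[-10,0,0],[-8,0,0],[-3,0,0],[0,0,0]],"twist":[0,0,0,0,0,0,0,0,0,0],"claw":[0,0,0,0,0,0,0,0,0,0]}' >/dev/null; python3 st.py
python3 -m crank '{"travel":[[-3,0,0],[-3,0,0],[0,0,0]],"twist":[0,0,0],"claw":[0,0,0]}' >/dev/null; python3 st.py
```

```text
t 64.6 case [-47.6 -84.2] z 97.4 h 6.0 F [ 7.1  0.9 -2.2] g -0.0
t 65.4 case [-48.3  86.1] z 97.1 h 5.9 F [ 4.8  2.8 -2.6] g -0.1
t 65.7 case [-49.  86.] z 98.5 h 5.9 F [12.3  1.9 -0.1] g -0.4
```

```bash
python3 -m crank '{"travel":[[30,10,0],[0,40,0],[0,40,0],[0,40,0],[0,40,0],[-10,0,0],[-8,0,0],[-6,0,0],[-3,0,0],[0,0,0]],"twist":[0,0,0,0,0,0,0,0,0,0],"claw":[0,0,0,0,0,0,0,0,0,0]}' >/dev/null; python3 st.py
python3 -m crank '{"travel":[[-2,0,0],[-2,0,0],[-2,0,0],[0,0,0]],"twist":[0,0,0,0],"claw":[0,0,0,0]}' >/dev/null; python3 st.py
python3 -m crank '{"travel":[[14,0,0],[6,0,0],[0,-17,-30],[0,-17,-30],[0,-17,-30],[0,-17,-30],[-20,-17,-10],[-20,0,0],[-20,0,0],[-20,0,0]],"twist":[0,0,0,0,0,0,0,0,0,0],"claw":[0,0,0,0,0,0,0,0,0,0]}' >/dev/null
python3 -m crank '{"travel":[[-20,0,0],[0,0,0],[0,0,0]],"twist":[0,0,0],"claw":[0,0,0]}' >/dev/null; python3 st.py
python3 k.py; python3 - <<'E'
from h import *
s=bot.observe();im=bot.camera('wrist');cv2.imwrite('pics/w26.png',im[:,:,::-1]);np.save('s26.npy',s,allow_pickle=True)
E
```

```text
t 66.5 case [-48.7 -85.8] z 98.1 h 6.0 F [ 7.5 -4.  -2.5] g -0.2
t 66.8 case [-49.2 -85.6] z 99.0 h 6.1 F [16.3 -5.4 -4.5] g -0.0
t 67.9 case [-141.1    1. ] z 226.5 h 6.0 F [ 0.6 -0.3  0.3] g 0.3
red px [336.9 222.4] n 45 case [-58.7  83.8]
blue px [283.4 249.2] n 26 case [-59.2 -90.9]
```

View pics/w26.png

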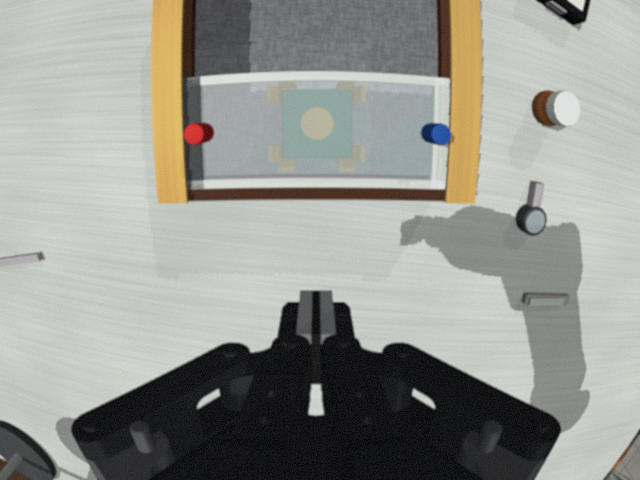

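The green lid shows under the glass at (317,122), and the knobs are level at rows 133 and 132. The stop contacts, +46 when open and −49 when closed, give the full 132 mm travel. I hand it in.

```bash
python3 - <<'E'
from plant import bot
print(bot.job_done())
E
```

```text
the job is handed in; nothing more can be done
None
```

The job is handed in at about 68 s: the base, all four trays and the lid are stacked squarely in the pocket, and the shutter is closed with both ends home. The first attempt to grip one tray slipped off its top without moving it. I did not re-measure the other things on the bench at the end, but nothing was seen to touch them.

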